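Slide the whetstone home and present the long paring chisel to it

ROBOT

A 6-joint arm with a two-finger parallel gripper is mounted at the origin on the work surface. World frame = base frame: x ahead of the robot, y to its left, z up, the work surface at z = 0. Lengths are in m, angles in rad, forces in N, time in s.
With the tool pointing down it reaches from about 0.3 to 0.875 m from the base axis. Payload 4.2 kg.
Tool frame: the origin (TCP) lies on the centre line of the jaws, within the pads' length; the fingertips stand 25 mm ahead of it and the grasp point (between the pads) lies 6 mm ahead of it; x points along the fingers, z is the direction in which the jaws open and shut, and the axes are right-handed (so a half turn about x gives the same grasp; the last joint's range is limited). The gripper opens to 85 mm and grips with 20 to 120 N. Pads are 22 mm wide; open, the fingers measure 114 mm over their backs; the gripper's body (76 mm by 85 mm) begins 54 mm behind the grasp point. The pads swing forward as they close: fully open they stand 13 mm farther back than shut.
Start: joints at [-1.126, 0.32, 1.565, -0, 1.257, -0.02], TCP at [0.258, -0.514, 0.256] pointing down, gripper open.
Joint ranges: [-3.11, 3.11], [-0.84, 2.01], [0.21, 2.61], [-1.34, 4.49], [0.05, 2.63], [-2.56, 2.56]. Speed limits (rad/s): [2.57, 2.57, 3.14, 3.14, 3.14, 3.14].

INTERFACE

Orientations are given as a unit quaternion [w, x, y, z].
In Python, from workcell import manip gives the robot as it stands.
- The arm moves only by the tool send_rows, never from a script. Its arguments are lists of equal length, an entry for each row: "linear": the shift along the tool's x, y, z in m, a list of three; "twist": the turn about the tool's x in rad; "fingers": the opening, from 0 (shut) to 1 (fully open). A call has 1 to 8 rows; each row shifts and turns the pose as measured when the row begins, along the tool's axes as they then stand; what a row does not reach is not made up. A row lasts 1/8 s, in which the tool goes at most 62.5 mm and 10.7 degrees, less where a joint would pass 70% of its speed; a pose out of reach is approached as far as the arm can. A call with a gripper value outside its range is refused whole. The fingers move at their own pace and stop on an object; the grip force is fixed at half the most. Time passes only in rows, so rows that do not move let the fingers close. It gives the time, the measured TCP pose, the force and the opening at its end, in the units of the state.
- manip.get_state(): the state, without advancing time (a new reading comes with each control period).
- manip.camera(name): name is "scene" or "side" or "wrist"; returns a dict with "image" (400x640x3 uint8, red, green, blue), "depth" (400x640 float32, m along the optical axis (not along the pixel's ray), 0 where there is no reading), "fx", "fy", "cx", "cy" (pixels), "cam_to_world" (4x4, takes a point from camera to world coordinates); the wrist camera has in their place "mount" (4x4, takes a point from camera to tool coordinates, whose origin is the TCP and whose axes are the tool frame's). Camera axes: x right, y down, z forward; pixel columns grow to the right and rows downward; lengths in m; the calibration is good to about 2 mm. The wrist camera is an equidistant fisheye: a pixel r from the principal point sees the ray r / f radians off the axis. A picture is of the moment at which its call begins: read the wrist's pose just before it.
- manip.close_job(): hands the job in, once; it reports no verdict.
The state is a dict: "time_s": time; "q": joint angles; "dq": joint speeds; "effort": joint torques, N m; "tcp_pos": TCP position; "eef_rot": TCP orientation; "force": force on the tool from outside, world axes, zero at the start; "wrist_torque": the same for the moment, N m; "grip_width": finger opening in m.
Only numpy, scipy, OpenCV 4.12 (cv2) and the standard library are available. Lean on these libraries where they do the work, as an engineer would, in place of code of your own. Each camera call takes 0.05 s, during which the arm holds its last target. There are 200 camera calls.

TASK

Get ready to hone the long paring chisel. Slide the whetstone along its sharpening board, without lifting it, until its wooden base is against the stop; then draw the long paring chisel up out of the rack and turn it to its honing attitude over the stone: blade in line with the stone's length, edge towards the stop, bevel underneath, the chisel sloping about 30 degrees from level with its edge lowest. Finish while still holding it there in the gripper, its edge a few centimetres clear above the stone, and leave the other tools where they are.

Things in the scene. Friction and masses are not known exactly. Their poses are not given: they have to be found in the camera images.
- stone_top (a point): Centre of the whetstone's top face, 62 mm above the table, 44 mm above the board. Plain brown stone 60 x 180 x 26 mm on a dark wooden base 66 x 210 x 18 mm (the base's ends are 105 mm from this point; end cleats rise 10 mm above the base, 2 mm in from its ends). One loose piece, 0.5 to 1.0 kg. Axes: y along its length, away from the stop; x across; z up.
- stop_face (a point): Middle of the stop's inner face, level with the board's top, 18 mm above the table. The stop is a dark cleat 14 mm thick, 18 mm high, across the board's end on the robot's right (-y). Axes: y along the board away from the stop, x across, z up. With the base against the stop, stone_top is 105 mm from here along y; it starts 50 to 115 mm short of that.
- board: Sharpening board, fixed: pale wood, 100 (x) x 390 (y) x 18 mm, its length roughly sideways to the robot, origin under its middle. A low lip (8 mm high, 12 mm wide) along each long side guides the stone's base with about 2.5 mm of play either side. Its +y end is open; the stop stands across its -y end, inner face 180 mm from the middle.
- rack: Chisel rack, fixed: plank 290 x 72 x 30 mm, top 105 mm above the table, on end boards. Origin on the table under its middle, x along the row. Slots at x = -90, -30, 30, 90 mm, each 30 (x) x 9 mm, right through; in each stands a chisel, handle up, its 33 mm collar on the plank, blade hanging 88 mm below it, bevels all facing the rack's +y side (away from the board). The order varies.
- paring_handle (a point): Grip point on the axis of the long paring chisel, the tallest of the four: long flat-sided wooden handle, 22 (x) x 25 (y) x 155 mm, no steel hoop; 0.2 kg, 275 mm long. 228 mm from the edge, 47 mm from the handle's end; in the rack 245 mm above the table (other chisels' tops: 188 mm). Axes: z from edge to handle's end, x across the blade, y out of the bevelled face; in the rack as the rack's.
- paring_edge (a point): Middle of the paring chisel's cutting edge (dark blade 24 mm wide, 5 mm thick, with a bright bevel 12 mm long), same axes as paring_handle, 228 mm from it along -z; the balance point is about 125 mm from the edge. In the rack the edge is 17 mm above the table and must rise 90 mm to come out.
- bench_chisel0_handle (a point): Half-way up the round handle of a bench chisel (blade 12 mm wide, short 83 mm handle with a steel hoop, 25 mm thick), standing in the rack; 150 mm above the table. Leave it.
- bench_chisel1_handle (a point): Half-way up the round handle of a bench chisel (blade 18 mm wide, short 83 mm handle with a steel hoop, 25 mm thick), standing in the rack; 150 mm above the table. Leave it.
- bench_chisel2_handle (a point): Half-way up the round handle of a bench chisel (blade 24 mm wide, short 83 mm handle with a steel hoop, 25 mm thick), standing in the rack; 150 mm above the table. Leave it.
- plane: Wooden hand plane lying on its sole, 70 x 270 x 34 mm, its steel iron rising to about 70 mm; origin under its centre, y along it. Leave it.
- hammer: Hammer lying on the table, head (82 mm long, 29 mm thick) at the origin, handle 270 mm along its -x. Leave it.
- cup: White cup, 72 mm across, 75 mm high; origin under its centre. Leave it.
- square: Try square lying flat, stock 100 mm along y, blade 160 mm along x, 16 mm high; origin under the stock. Leave it.
Mind the look-alikes: they are no part of the job. What is shaped like the part that bears stone_top but green or pink is not meant.

How it is judged:
On the way, in this order (a step that is already met when the one before it is completed fails the run):
1. the whetstone's base stands against the stop (gap under 4 mm) (y of stone_top in the frame of stop_face below 0.109 m), for 0.2 s.
2. the paring chisel is drawn clear of the rack, in the gripper (height (world z) of paring_edge above 0.107 m and contact force between paring and the fingers above 1 N), for 0.2 s.
At the end, for the whole second after the job is handed in: Stone within 4 mm of the stop; paring chisel at rest in the gripper, touching neither stone, board nor rack: edge over the stone's top, 8 to 80 mm above it, handle away from the stop, sloping 18 to 42 deg edge down, bevel underneath (within 50 deg), in line with the stone within 15 deg (y of stone_top in the frame of stop_face below 0.109 m and contact force between paring and the fingers above 1 N and contact force between paring and stone below 0.2 N and contact force between paring and board below 0.2 N and contact force between paring and rack below 0.2 N and linear speed of paring below 0.03 m/s and x of paring_edge in the frame of stone_top between -0.03 and 0.03 m and y of paring_edge in the frame of stone_top between -0.09 and 0.09 m and z of paring_edge in the frame of stone_top between 0.008 and 0.08 m and y of paring_handle in the frame of stone_top above 0.06 m and angle between paring_handle's own z axis and vertical between 0.838 and 1.257 rad and angle between paring_handle's own y axis and vertical above 2.27 rad and angle between the x axis of paring_handle and the x axis of stone_top, either way round below 0.26 rad); the arm keeps its last pose, push and grip.
It fails at once if the whetstone is lifted off the board (more than 8 mm) (z of stone_top in the frame of stop_face above 0.052 m).
It fails at once if another tool is moved more than 30 mm (distance of any of bench_chisel0_handle, bench_chisel1_handle, bench_chisel2_handle, plane, hammer, cup, square from where it was at the start of the episode above 0.03 m).
It also fails if it takes over 54 s, if anything falls off the work surface, if the arm or the gripper's body presses on something with over 40 N, if the wrist force passes 120 N, or if a joint passes its speed limit or range.

## Working session

There is one attempt and no reset: what is moved stays moved. The work goes in short steps, Python scripts to look and compute and a tool call to move; the robot and the scene stay as the last step left them, time stands still between calls to the robot, and variables do not carry over. Pictures are saved under pics/ and viewed, about 8 in all and at most 12, crops included, and the job is handed in when it is done.

Besides the shell and the picture viewer there is one more tool, called as a command line: name --pt "numbers of a row" for each row, then --argument value for the rest. send_rows: Moves the arm, as the interface text tells. Its arguments: {"type":"object","properties":{"linear":{"type":"array","items":{"type":"array","items":{"type":"number"}}},"twist":{"type":"array","items":{"type":"number"}},"fingers":{"type":"array","items":{"type":"number"}}},"required":["linear","twist","fingers"]}

```bash
mkdir -p pics; ls; python3 - <<'E'
from workcell import manip
import cv2,numpy as np
s=manip.get_state();print({k:np.round(v,3).tolist() for k,v in s.items()})
for n in("scene","side"):
    c=manip.camera(n);cv2.imwrite(f"pics/{n}0.png",c["image"][...,::-1])
    np.savez(f"{n}0.npz",**c)
    print(n,c["fx"],c["cx"],c["cy"],np.round(c["cam_to_world"],3).tolist())
E
```

```text
pics
{'time_s': 0.0, 'q': [-1.126, 0.32, 1.566, -0.0, 1.257, -0.02], 'dq': [-0.0, 0.001, -0.001, -0.003, 0.0, 0.0], 'effort': [0.002, -41.553, -23.416, 0.0, 0.008, 0.0], 'tcp_pos': [0.258, -0.514, 0.255], 'eef_rot': [0.601, 0.372, 0.602, -0.371], 'force': [-0.078, 0.263, 0.024], 'wrist_torque': [-0.007, 0.025, -0.031], 'grip_width': 0.086}
scene 432.743707651057 319.1372156000565 199.9139886360675 [[0.828, 0.308, -0.469, 1.087], [0.561, -0.471, 0.681, -0.965], [-0.011, -0.827, -0.563, 0.935], [0.0, 0.0, 0.0, 1.0]]
side 370.79527758391407 316.8514318200458 194.28960319144332 [[-0.789, -0.315, 0.527, -0.116], [-0.614, 0.429, -0.662, 0.69], [-0.018, -0.846, -0.532, 0.743], [0.0, 0.0, 0.0, 1.0]]
```

View pics/scene0.png

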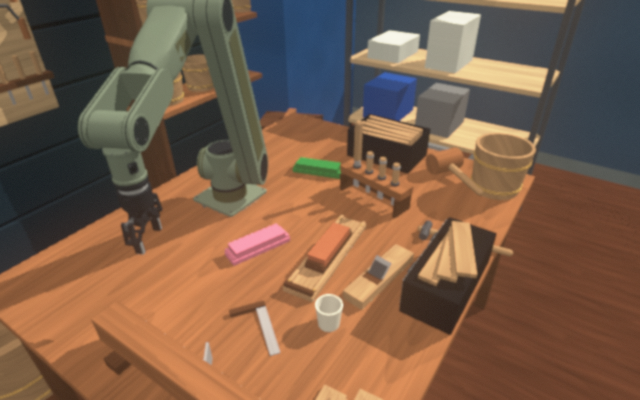

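View pics/side0.png

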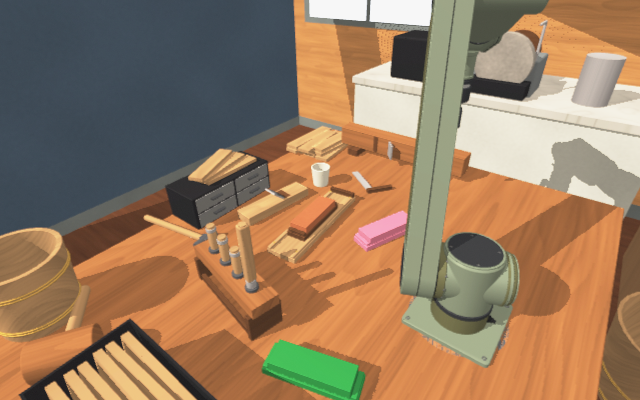

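The scene view shows the brown whetstone on the pale board at (330,243). Its look-alikes are pink at (257,243) and green at (318,167), and neither is meant because the stone is brown. The tallest chisel is at the robot's end of the rack: scene (358,145), side (245,255). I'll measure these and check them in one crop.

```bash
cat > h.py <<'E'
import numpy as np,cv2
def cloud(c):
    d=c["depth"];v,u=np.mgrid[:400,:640]
    p=np.stack([(u-c["cx"])/c["fx"]*d,(v-c["cy"])/c["fy"]*d,d],-1)
    T=c["cam_to_world"];w=p@T[:3,:3].T+T[:3,3];w[d<=0]=np.nan
    return w
def rect(xy):
    (cx,cy),(a,b),t=cv2.minAreaRect(xy.astype(np.float32)*1000)
    if a<b:a,b,t=b,a,t+90
    return np.round([cx,cy,a,b,t%180],1)
E
python3 - <<'E'
from h import *
C={n:dict(np.load(f"{n}0.npz")) for n in("scene","side")}
box={"scene":dict(board=(285,215,370,300),rack=(335,115,415,215)),"side":dict(board=(265,185,360,262),rack=(190,215,285,335))}
for n,c in C.items():
    w=cloud(c);print(n)
    x0,y0,x1,y1=box[n]["board"];s=w[y0:y1,x0:x1].reshape(-1,3)
    for nm,lo,hi in(("stone top",.057,.069),("board+",.010,.034),("stop",.0305,.04)):
        m=(s[:,2]>lo)&(s[:,2]<hi);print(nm,m.sum(),rect(s[m,:2]),np.median(s[m],0).round(4))
    x0,y0,x1,y1=box[n]["rack"];s=w[y0:y1,x0:x1].reshape(-1,3);s=s[np.hypot(s[:,0],s[:,1])<1]
    for nm,lo,hi in(("plank top",.099,.111),("handles",.145,.185),("paring",.2,.285),("paring top",.286,.30)):
        m=(s[:,2]>lo)&(s[:,2]<hi);print(nm,m.sum(),rect(s[m,:2]) if m.sum()>3 else 0,np.median(s[m],0).round(4))
a=C["scene"]["image"][105:305,230:430,::-1];b=C["side"]["image"][180:340,180:380,::-1]
cv2.imwrite("pics/crop.png",np.hstack([cv2.resize(a,(400,400)),cv2.resize(b,(400,320)).__class__ and cv2.copyMakeBorder(cv2.resize(b,(400,320)),0,80,0,0,0)]))
E
```

```text
scene
stone top 784 [ 545.4 -148.2  349.1  111.   115.1] [ 0.5161 -0.09    0.0632]
board+ 1828 [506.9 -98.6 406.  271.7 121.4] [ 0.5434 -0.1837  0.0222]
stop 837 [ 525.4 -119.3  380.   251.6  127.9] [ 0.6618 -0.1818  0.0352]
plank top 860 [421.2 409.2 491.3 286.5 113.2] [0.4756 0.2822 0.1059]
handles 298 [368.2 441.6 540.1 150.1 125.2] [0.459  0.2817 0.1655]
paring 163 [392.8 301.3  28.8  24.   33.7] [0.3952 0.2978 0.2445]
paring top 25 [390.5 302.   24.1  19.6  72.7] [0.3913 0.3037 0.2899]
side
stone top 636 [601.3 -64.4 243.6 181.7   5.8] [ 0.5113 -0.0682  0.0598]
board+ 2238 [ 538.  -105.5  434.5  322.1  134.5] [ 0.5101 -0.0691  0.022 ]
stop 568 [ 555.3 -107.1  316.6  316.3  127.9] [ 0.6663 -0.1124  0.0326]
plank top 1541 [476.7 290.2 293.2  72.9 168.6] [0.4214 0.3078 0.1031]
handles 603 [476.4 290.3 204.4  25.6 168.5] [0.4492 0.2953 0.1673]
paring 429 [383.  312.6  28.5  16.5  44.6] [0.3793 0.3145 0.2444]
paring top 63 [387.3 308.9  20.6  18.4  85.3] [0.3859 0.3097 0.2893]
```

View pics/crop.png

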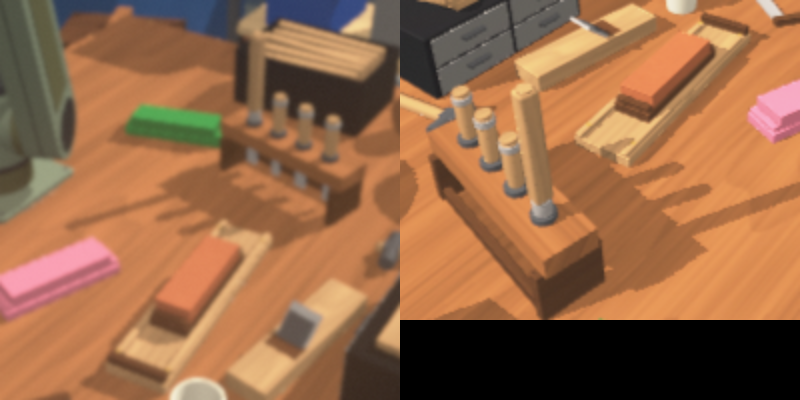

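The crop confirms both: the brown stone sits between the lips with its dark stop at the near-left end, and the paring chisel is the tall, flat-sided one in slot x=-90. The stone and board need tighter masks.

```bash
python3 - <<'E'
from h import *
for n,seed in(("scene",(330,243)),("side",(314,215))):
    c=dict(np.load(f"{n}0.npz"));w=cloud(c);z=w[...,2]
    print(n)
    def comp(m,sd):
        k,l=cv2.connectedComponents(m.astype(np.uint8));return l==l[sd[1],sd[0]]
    m=comp((z>.056)&(z<.069),seed);print("stone",m.sum(),rect(w[m][:,:2]),np.median(w[m],0).round(4))
    m=comp((z>.012)&(z<.075),seed);p=w[m];print("assembly",m.sum(),rect(p[:,:2]))
    # stone & stop along the board axis
    cx,cy,a,b,t=rect(p[:,:2]);t=np.radians(t);d=np.array([np.cos(t),np.sin(t)]);
    s=(p[:,:2]-np.array([cx,cy])/1000)@d
    u=(p[:,:2]-np.array([cx,cy])/1000)@np.array([-d[1],d[0]])
    k=np.abs(u)<.03
    for lo in np.arange(-.21,.21,.01):
        q=k&(s>=lo)&(s<lo+.01); print(f"{lo:.2f}:{np.median(p[q,2])*1000 if q.any() else 0:.0f}",end=" ")
    print()
    im=c["image"][m].astype(int);dark=(im.sum(1)<230)
    print("dark s range",np.percentile(s[dark],[1,99]).round(3), "axis",d.round(3))
E
```

```text
scene
stone 752 [512.6 -76.4 186.6  62.2  96.3] [ 0.5147 -0.0868  0.0631]
assembly 2787 [514.2 -84.8 398.  102.6  95.8]
-0.21:0 -0.20:27 -0.19:37 -0.18:34 -0.17:20 -0.16:19 -0.15:19 -0.14:19 -0.13:19 -0.12:19 -0.11:20 -0.10:35 -0.09:51 -0.08:62 -0.07:63 -0.06:63 -0.05:63 -0.04:62 -0.03:63 -0.02:62 -0.01:63 0.00:63 0.01:63 0.02:63 0.03:63 0.04:63 0.05:63 0.06:63 0.07:62 0.08:62 0.09:62 0.10:42 0.11:31 0.12:20 0.13:19 0.14:21 0.15:20 0.16:19 0.17:19 0.18:19 0.19:17 0.20:0 
dark s range [-0.197 -0.091] axis [-0.101  0.995]
side
stone 614 [511.1 -73.5 182.4  61.8  96.8] [ 0.5091 -0.0648  0.0597]
assembly 2480 [510.  -83.2 393.  101.   95.8]
-0.21:0 -0.20:34 -0.19:25 -0.18:17 -0.17:16 -0.16:16 -0.15:15 -0.14:15 -0.13:16 -0.12:16 -0.11:14 -0.10:33 -0.09:38 -0.08:59 -0.07:59 -0.06:59 -0.05:59 -0.04:59 -0.03:59 -0.02:59 -0.01:58 0.00:58 0.01:59 0.02:59 0.03:59 0.04:59 0.05:60 0.06:59 0.07:59 0.08:59 0.09:52 0.10:43 0.11:26 0.12:16 0.13:16 0.14:16 0.15:15 0.16:17 0.17:16 0.18:16 0.19:15 0.20:0 
dark s range [-0.188  0.112] axis [-0.101  0.995]
```

```bash
cat >> h.py <<'E'
from scipy.spatial.transform import Rotation as R
def st():
    from workcell import manip
    s=manip.get_state();q=s["eef_rot"];r=R.from_quat([q[1],q[2],q[3],q[0]]).as_matrix()
    print("t",round(s["time_s"],2),"p",np.round(s["tcp_pos"],4),"q",np.round(s["q"],3),"F",np.round(s["force"],1),"w",round(s["grip_width"],4))
    print("tool x",r[:,0].round(3),"y",r[:,1].round(3),"z",r[:,2].round(3))
    return s,r
B=np.array([.512,-.084]);by=np.array([-.101,.995]);bx=np.array([.995,.101])
E
python3 - <<'E'
from h import *
s,r=st()
t=np.array([*(B+by*.165),.20]);print(t,"shift",(r.T@(t-s["tcp_pos"])).round(4))
zt=np.array([*by,0]);zz=r.T@zt;print("twist to put jaw z on board y",np.arctan2(-zz[1],zz[2]))
zz=r.T@np.array([*bx,0]);print("on board x",np.arctan2(-zz[1],zz[2]))
E
```

```text
t 0.1 p [ 0.2576 -0.5136  0.2556] q [-1.126  0.32   1.566 -0.     1.257 -0.02 ] F [ 0.1  1.1 -0.4] w 0.0853
tool x [-0.001  0.001 -1.   ] y [ 0.894  0.448 -0.   ] z [ 0.448 -0.894 -0.002]
[0.495335 0.080175 0.2     ] shift [ 0.0563  0.4787 -0.4241]
twist to put jaw z on board y -2.7779309491949635
on board x -1.2071354991959415
```

send_rows --pt "0 0.042 -0.038" --pt "0 0.042 -0.038" --pt "0 0.042 -0.038" --pt "0 0.042 -0.038" --pt "0 0.042 -0.038" --pt "0 0.042 -0.038" --pt "0 0.042 -0.038" --pt "0 0.042 -0.038" --twist '[0, 0, 0, 0, 0, 0, 0, 0]' --fingers '[0, 0, 0, 0, 0, 0, 0, 0]'

```text
time_s: 1.1
tcp_pos: [0.4253, -0.082, 0.2534]
eef_rot: [0.599, 0.375, 0.601, -0.373]
force: [0.8, 0.0, 0.0]
grip_width: 0.0
```

send_rows --pt "0 0 0" --pt "0 0 0" --pt "0 0 0" --twist '[0.18, 0.18, 0]' --fingers '[0, 0, 0]'

```text
time_s: 1.48
tcp_pos: [0.4258, -0.0771, 0.2525]
eef_rot: [0.521, 0.476, 0.526, -0.475]
force: [0.4, 0.2, -1.0]
grip_width: -0.0002
```

```bash
python3 - <<'E'
from h import *
s,r=st()
for z in(.2,.054):
    t=np.array([*(B+by*.165),z]);print(t,"shift",(r.T@(t-s["tcp_pos"])).round(4))
zz=r.T@np.array([*-by,0]);print("twist left",np.arctan2(-zz[1],zz[2]))
E
```

```text
t 1.48 p [ 0.4258 -0.0771  0.2525] q [-0.209  0.099  1.866  0.005  1.181  1.264] F [ 0.4  0.2 -1. ] w -0.0002
tool x [-0.004  0.005 -1.   ] y [ 0.995  0.096 -0.003] z [ 0.096 -0.995 -0.005]
[0.495335 0.080175 0.2     ] shift [ 0.053   0.0845 -0.1496]
[0.495335 0.080175 0.054   ] shift [ 0.199   0.085  -0.1488]
twist left -0.004862147895511659
```

send_rows --pt "0.01 0.028 -0.05" --pt "0.01 0.028 -0.05" --pt "0.01 0.028 -0.05" --pt "0 0 0" --pt "0.055 0 0" --pt "0.055 0 0" --pt "0.05 0 0" --pt "0 0 0" --twist '[0, 0, 0, 0, 0, 0, 0, 0]' --fingers '[0, 0, 0, 0, 0, 0, 0, 0]'

```text
time_s: 2.48
tcp_pos: [0.4979, 0.0799, 0.0597]
eef_rot: [0.527, 0.472, 0.527, -0.47]
force: [0.2, -0.0, 0.4]
grip_width: 0.0
```

```bash
python3 - <<'E'
from h import *
s,r=st()
d=s["tcp_pos"][:2]-B;print("s",d@by,"u",d@bx)
for z in(.054,):
  for a in(.165,.042):
    t=np.array([*(B+by*a),z]);print(t,"shift",(r.T@(t-s["tcp_pos"])).round(4))
E
```

```text
t 2.48 p [0.4979 0.0799 0.0597] q [0.135 0.424 1.985 0.003 0.731 1.592] F [ 0.2 -0.   0.4] w 0.0
tool x [ 0.002  0.003 -1.   ] y [0.994 0.111 0.002] z [ 0.111 -0.994 -0.002]
s 0.16452516432040584 u 0.002508964537901631
[0.495335 0.080175 0.054   ] shift [ 0.0057 -0.0025 -0.0005]
[ 0.507758 -0.04221   0.054   ] shift [ 0.0055 -0.0037  0.1225]
```

send_rows --pt "0.005 -0.003 0.01" --pt "0 0 0.015" --pt "0 0 0.015" --pt "0 0 0.015" --pt "0 0 0.015" --pt "0 0 0.012" --pt "0 0 0.012" --pt "0 0 0.006" --twist '[0, 0, 0, 0, 0, 0, 0, 0]' --fingers '[0, 0, 0, 0, 0, 0, 0, 0]'

```text
time_s: 3.48
tcp_pos: [0.5099, -0.0267, 0.0606]
eef_rot: [0.528, 0.476, 0.525, -0.467]
force: [-0.7, 4.3, 1.4]
grip_width: -0.0001
```

```bash
python3 - <<'E'
from h import *
s,r=st()
d=s["tcp_pos"][:2]-B;print("s",d@by,"u",d@bx)
E
```

```text
t 3.48 p [ 0.5099 -0.0267  0.0606] q [-0.079  0.426  1.976  0.01   0.727  1.375] F [-0.7  4.3  1.4] w -0.0001
tool x [ 0.012  0.006 -1.   ] y [0.994 0.109 0.013] z [ 0.109 -0.994 -0.004]
s 0.05721791538671166 u 0.0037081805756445283
```

send_rows --pt "0 0 0.006" --pt "0 0 0.004" --pt "0 0 0.004" --pt "0 0 0.004" --pt "0 0 0.004" --pt "0 0 0.004" --twist '[0, 0, 0, 0, 0, 0]' --fingers '[0, 0, 0, 0, 0, 0]'

```text
time_s: 4.22
tcp_pos: [0.5113, -0.0465, 0.0606]
eef_rot: [0.522, 0.481, 0.527, -0.467]
force: [-0.8, 25.0, 5.3]
grip_width: -0.0002
```

```bash
python3 - <<'E'
from h import *
s,r=st()
d=s["tcp_pos"][:2]-B;print("s",d@by,"u",d@bx)
E
```

```text
t 4.22 p [ 0.5113 -0.0465  0.0606] q [-0.125  0.432  1.966  0.031  0.739  1.321] F [-0.8 25.   5.3] w -0.0002
tool x [ 0.008  0.02  -1.   ] y [0.995 0.101 0.01 ] z [ 0.101 -0.995 -0.019]
s 0.037355723649169954 u 0.0030434840661348783
```

The force jumped from 4 N to 25 N, so the stone is against the stop. I'll back off, rise, and measure it again.

send_rows --pt "0 0 0" --pt "0 0 -0.02" --pt "0 0 -0.01" --pt "-0.055 0 0" --pt "-0.055 0 0" --pt "-0.055 0 0" --pt "-0.055 0 0" --pt "0 0 0" --twist '[0, 0, 0, 0, 0, 0, 0, 0]' --fingers '[0, 0, 0, 0, 0, 0, 0, 0]'

```text
time_s: 5.22
tcp_pos: [0.5077, -0.0238, 0.2881]
eef_rot: [0.526, 0.478, 0.525, -0.467]
force: [-0.6, -0.3, 0.2]
grip_width: -0.0002
```

```bash
python3 - <<'E'
from h import *
from workcell import manip
s,r=st()
for n,seed in(("scene",(320,258)),("side",(325,205))):
    c=manip.camera(n);np.savez(n+"1.npz",**c);w=cloud(c);z=w[...,2]
    k,l,S,_=cv2.connectedComponentsWithStats(((z>.056)&(z<.069)).astype(np.uint8))
    m=l==l[seed[1],seed[0]];q=rect(w[m][:,:2]);print(n,m.sum(),q,"s",((q[:2]/1000-B)@by).round(4))
    l0=cloud(dict(np.load(n+"0.npz")))
E
```

```text
t 5.22 p [ 0.5077 -0.0238  0.2881] q [-0.076  0.19   1.663  0.012  1.279  1.386] F [-0.6 -0.3  0.2] w -0.0002
tool x [ 0.011  0.01  -1.   ] y [0.994 0.106 0.012] z [ 0.106 -0.994 -0.009]
scene 865 [ 520.3 -162.1  182.5   61.6   95.7] s -0.0785
side 537 [ 518.6 -158.8  183.2   64.6   95.4] s -0.0751
```

send_rows --pt "-0.015 0.05 0.02" --pt "-0.015 0.05 0.02" --pt "-0.015 0.05 0.02" --pt "-0.015 0.05 0.02" --pt "-0.015 0.05 0.02" --pt "-0.015 0.05 0.02" --pt "-0.015 0.05 0.02" --pt "0 0 0" --twist '[0, 0, 0, 0, 0, 0, 0.12, 0.12]' --fingers '[0.5, 1, 1, 1, 1, 1, 1, 1]'

```text
time_s: 6.32
tcp_pos: [0.8496, -0.1271, 0.3426]
eef_rot: [-0.457, -0.527, -0.475, 0.537]
force: [-0.4, 0.6, -0.8]
grip_width: 0.0853
```

```bash
python3 - <<'E'
from h import *
s,r=st()
E
```

```text
t 6.33 p [ 0.8496 -0.1271  0.3426] q [-0.164  0.931  0.232  0.006  2.008  1.542] F [-0.4  0.6 -0.8] w 0.0853
tool x [-0.028  0.01  -1.   ] y [ 0.991 -0.132 -0.029] z [-0.132 -0.991 -0.006]
```

send_rows --pt "0 0.05 0" --pt "0 0.05 0" --pt "0 0.05 0" --pt "0 0.05 0" --twist '[0, 0, 0, 0]' --fingers '[1, 1, 1, 1]'

```text
time_s: 6.82
tcp_pos: [0.9201, -0.1369, 0.2597]
eef_rot: [0.481, 0.548, 0.448, -0.517]
force: [0.5, 0.3, 0.7]
grip_width: 0.0851
```

```bash
python3 - <<'E'
from h import *
s,r=st()
E
```

```text
t 6.83 p [ 0.9201 -0.1369  0.2597] q [-0.161  1.031  0.219  0.004  1.827  1.547] F [0.5 0.3 0.7] w 0.0851
tool x [ 0.064 -0.006 -0.998] y [ 0.989 -0.135  0.065] z [-0.135 -0.991 -0.002]
```

send_rows --pt "-0.03 0.054 0" --pt "-0.03 0.054 0" --pt "-0.03 0.054 0" --pt "-0.03 0.054 0" --pt "-0.03 0.054 0" --pt "-0.03 0.054 0" --pt "-0.03 0.054 0" --pt "-0.03 0.054 0" --twist '[0, 0, 0, 0, 0, 0, 0, 0]' --fingers '[1, 1, 1, 1, 1, 1, 1, 1]'

```text
time_s: 7.82
tcp_pos: [0.9487, -0.138, 0.4011]
eef_rot: [0.559, 0.613, 0.352, -0.433]
force: [0.3, 0.3, -0.4]
grip_width: 0.086
```

```bash
python3 - <<'E'
from h import *
s,r=st()
E
```

```text
t 7.83 p [ 0.9487 -0.138   0.4011] q [-0.159  0.896  0.215  0.007  1.64   1.551] F [ 0.3  0.3 -0.4] w 0.086
tool x [ 0.377 -0.053 -0.925] y [ 0.916 -0.126  0.38 ] z [-0.137 -0.991  0.001]
```

send_rows --pt "-0.015 0.06 0" --pt "-0.015 0.06 0" --pt "-0.01 0.06 0" --pt "-0.01 0.06 0" --pt "-0.005 0.06 0" --pt "0 0.062 0" --pt "0 0.062 0" --pt "0 0.062 0" --twist '[0, 0, 0, 0, 0, 0, 0, 0]' --fingers '[1, 1, 1, 1, 1, 1, 1, 1]'

```text
time_s: 8.82
tcp_pos: [1.0131, -0.1443, 0.4857]
eef_rot: [0.626, 0.663, 0.242, -0.332]
force: [-0.4, -0.4, -0.1]
grip_width: 0.0853
```

```bash
python3 - <<'E'
from h import *
s,r=st()
E
```

```text
t 8.82 p [ 1.0131 -0.1443  0.4857] q [-0.155  0.859  0.215  0.009  1.333  1.554] F [-0.4 -0.4 -0.1] w 0.0853
tool x [ 0.663 -0.095 -0.742] y [ 0.736 -0.1    0.67 ] z [-0.138 -0.99   0.003]
```

send_rows --pt "0.005 0.062 0" --pt "0.01 0.061 0" --pt "0.01 0.061 0" --pt "0.015 0.06 0" --pt "0.015 0.06 0" --pt "0.02 0.059 0" --pt "0.02 0.059 0" --pt "0.02 0.059 0" --twist '[0, 0, 0, 0, 0, 0, 0, 0]' --fingers '[1, 1, 1, 1, 1, 1, 1, 1]'

```text
time_s: 9.82
tcp_pos: [1.0762, -0.1515, 0.5568]
eef_rot: [0.672, 0.694, 0.128, -0.224]
force: [0.7, -0.0, 0.4]
grip_width: 0.0855
```

```bash
python3 - <<'E'
from h import *
s,r=st()
E
```

```text
t 9.82 p [ 1.0762 -0.1515  0.5568] q [-0.153  0.865  0.215  0.013  0.995  1.554] F [ 0.7 -0.   0.4] w 0.0855
tool x [ 0.867 -0.123 -0.483] y [ 0.479 -0.064  0.875] z [-0.139 -0.99   0.004]
```

```bash
cat > kin.py <<'E'
import numpy as np
from scipy.optimize import least_squares
from scipy.spatial.transform import Rotation as R
D=[([-1.126,.32,1.566,0,1.257,-.02],[.2576,-.5136,.2556]),([-.209,.099,1.866,.005,1.181,1.264],[.4258,-.0771,.2525]),
([.135,.424,1.985,.003,.731,1.592],[.4979,.0799,.0597]),([-.076,.19,1.663,.012,1.279,1.386],[.5077,-.0238,.2881]),
([-.164,.931,.232,.006,2.008,1.542],[.8496,-.1271,.3426]),([-.161,1.031,.219,.004,1.827,1.547],[.9201,-.1369,.2597]),
([-.159,.896,.215,.007,1.64,1.551],[.9487,-.138,.4011]),([-.155,.859,.215,.009,1.333,1.554],[1.0131,-.1443,.4857]),
([-.153,.865,.215,.013,.995,1.554],[1.0762,-.1515,.5568])]
def fk(q,P):
    h,r0,L1,e,L2,L3=P
    A=R.from_euler('z',q[0])*R.from_euler('y',q[1]);p=R.from_euler('z',q[0]).apply([r0,0,h])+A.apply([0,0,L1])
    A=A*R.from_euler('y',q[2]);p=p+A.apply([e,0,L2])
    A=A*R.from_euler('ZY',[q[3],q[4]]);p=p+A.apply([0,0,L3])
    A=A*R.from_euler('z',q[5])
    return p,A.as_matrix()
def fit():
    f=least_squares(lambda P:np.concatenate([fk(q,P)[0]-p for q,p in D]),[.3,0,.5,0,.45,.25])
    return f.x,np.abs(f.fun).max()
lo=np.array([-3.11,-.84,.21,-1.34,.05,-2.56]);hi=np.array([3.11,2.01,2.61,4.49,2.63,2.56])
E
python3 - <<'E'
from kin import *
P,e=fit();print(P.round(4),e)
# roll offset: tool axes (x,y,z) = fk axes (z, ?, ?)
p,A=fk(D[-1][0],P);print(A.round(2))
Tm=np.array([[.867,.479,-.139],[-.123,-.064,-.99],[-.483,.875,.004]])
M=A.T@Tm;print(M.round(2));M=M.round()
by=np.array([-.101,.995,0]);bx=np.array([.995,.101,0])
def tool(az,d):
    x=np.array([np.cos(d)*np.cos(az),np.cos(d)*np.sin(az),-np.sin(d)]);z=np.array([np.sin(az),-np.cos(az),0]);return np.c_[x,np.cross(z,x),z]
def ik(p,T,q0):
    best=None
    for k in q0:
        f=least_squares(lambda q:np.r_[fk(q,P)[0]-p,((fk(q,P)[1]@M-T)*.3).ravel()],np.clip(k,lo+.01,hi-.01),bounds=(lo,hi))
        if best is None or f.cost<best.cost:best=f
    return best.x.round(2),best.cost**.5
q0=[[a,0,2,b,c,d] for a in(0,.8) for b in(-1,0,1,3) for c in(.5,1.5) for d in(-1.5,1.5)]
az=np.radians(-8.1)
for dd in(10,15,20,25,30):
    T=tool(az,np.radians(dd))
    g=np.array([.3885,.308,.245])-T[:,0]*.006
    print(dd,"grasp",ik(g,T,q0),"lift",ik(g+[0,0,.11],T,q0))
    for tw in(-50,-60,-70):
        W=R.from_rotvec(T[:,0]*np.radians(tw)).as_matrix()
        yaw=az
        C=W@R.from_euler('z',yaw).as_matrix()  # chisel axes x,y,z
        ang=np.degrees(np.arccos([C[2,2],C[2,1],abs(C[:,0]@bx)]))
        edge=np.array([*(np.array([.520,-.159])+by[:2]*-.03),.105]);hp=edge+C[:,2]*.228
        print("  tw",tw,"ztilt,ytilt,xoff",ang.round(1),"handle",hp.round(3),ik(hp-T[:,0]*.006,W@T,q0) if tw==-60 else "")
E
```

```text
[1.409e-01 3.000e-04 5.916e-01 2.490e-02 4.166e-01 2.940e-01] 0.011740966381990015
[[ 0.14  0.48  0.87]
 [ 0.99 -0.06 -0.12]
 [-0.    0.88 -0.48]]
[[-0.  0. -1.]
 [ 0.  1.  0.]
 [ 1.  0. -0.]]
10 grasp (array([ 1.22,  0.4 ,  2.42,  4.49,  1.34, -1.87]), np.float64(0.029816216488525903)) lift (array([ 1.38,  0.13,  2.12, -1.34,  1.42, -2.49]), np.float64(0.04489216558774863))
  tw -50 ztilt,ytilt,xoff [ 49.2 139.    7.1] handle [ 0.533 -0.017  0.254] 
  tw -60 ztilt,ytilt,xoff [ 59.  148.5   7.1] handle [0.531 0.006 0.222] (array([ 0.13,  0.4 ,  2.61,  3.39,  1.27, -2.56]), np.float64(0.031385831218694996))
  tw -70 ztilt,ytilt,xoff [ 68.8 157.7   7.8] handle [0.527 0.024 0.188] 
15 grasp (array([ 1.19,  0.35,  2.42,  4.49,  1.24, -1.93]), np.float64(0.03633977655846245)) lift (array([ 1.33,  0.1 ,  2.12, -1.34,  1.33, -2.55]), np.float64(0.027177645156333332))
  tw -50 ztilt,ytilt,xoff [ 48.2 137.7   5.6] handle [ 0.527 -0.019  0.257] 
  tw -60 ztilt,ytilt,xoff [ 57.8 146.8   7.2] handle [0.522 0.004 0.227] (array([ 0.04,  0.27,  2.61,  3.26,  1.05, -2.56]), np.float64(0.032407829312
[... 872 characters left out ...]
141.7  13.6] handle [ 0.505 -0.006  0.239] (array([-0.05,  0.05,  2.53,  3.15,  0.57, -2.56]), np.float64(0.02907553624340748))
  tw -70 ztilt,ytilt,xoff [ 62.6 148.4  17.8] handle [0.494 0.011 0.21 ] 
30 grasp (array([ 1.21,  0.18,  2.22, -1.34,  1.05, -2.43]), np.float64(0.0014881881572004956)) lift (array([ 1.24,  0.07,  2.14, -1.29,  1.15, -2.56]), np.float64(0.029841867459010324))
  tw -50 ztilt,ytilt,xoff [ 42.9 131.6  12.5] handle [ 0.509 -0.034  0.272] 
  tw -60 ztilt,ytilt,xoff [ 51.3 138.6  17.5] handle [ 0.498 -0.013  0.248] (array([-0.06, -0.02,  2.46,  3.14,  0.34, -2.56]), np.float64(0.025048303315837763))
  tw -70 ztilt,ytilt,xoff [ 59.6 144.5  22.5] handle [0.485 0.004 0.22 ]
```

```bash
cat > srch.py <<'E'
from kin import *
P,e=fit()
M=np.array([[0,0,-1],[0,1,0],[1,0,0.]])
by=np.array([-.101,.995,0]);bx=np.array([.995,.101,0])
def tool(az,d,flip):
    x=np.array([np.cos(d)*np.cos(az),np.cos(d)*np.sin(az),-np.sin(d)]);z=np.array([np.sin(az),-np.cos(az),0])*flip;return np.c_[x,np.cross(z,x),z]
def ik(p,T,q0,tol=.004):
    out=[]
    for k in q0:
        f=least_squares(lambda q:np.r_[fk(q,P)[0]-p,((fk(q,P)[1]@M-T)*.3).ravel()],np.clip(k,lo+.01,hi-.01),bounds=(lo,hi),max_nfev=60)
        if f.cost**.5<tol and not any(np.abs(f.x-o).max()<.1 for o in out):out.append(f.x)
    return [o.round(2).tolist() for o in out]
E
python3 - <<'E'
from srch import *
for q,p in D:print((fk(q,P)[0]-p).round(4))
q0=[[a,.4,1.8,b,c,d] for a in(0,.8) for b in(-.7,.7,2,3.5) for c in(.5,1.8) for d in(-1.5,1.5)]
for inward in(0,1):
  for yaw in(-3,-10):
    for dd in((5,20) if not inward else(-15,0,15)):
      for flip in(1,-1):
        az=np.radians(yaw+180*inward);T=tool(az,np.radians(dd),flip)
        G=ik(np.array([.3885,.308,.245])-T[:,0]*.006,T,q0)
        G2=ik(np.array([.3885,.308,.35])-T[:,0]*.006,T,q0)
        tw=55*(1 if inward else -1)
        W=R.from_rotvec(T[:,0]*np.radians(tw)).as_matrix();C=W@R.from_euler('z',np.radians(yaw)).as_matrix()
        ang=np.degrees(np.arccos([C[2,2],C[2,1],abs(C[:,0]@bx)])).round(1)
        hp=np.array([*(np.array([.520,-.159])+by[:2]*-.03),.105])+C[:,2]*.228
        F=ik(hp-T[:,0]*.006,W@T,q0)
        print("inward" if inward else "out",yaw,dd,flip,ang,"\n  G",G,"\n  L",G2,"\n  F",F)
E
```

```text
[-0.0105 -0.0049  0.    ]
[-0.0024 -0.0113  0.0001]
[ 0.0017 -0.0114  0.    ]
[-0.0009 -0.0114 -0.0002]
[-0.0023 -0.0115 -0.    ]
[-0.002  -0.0111 -0.0004]
[-0.0019 -0.0117  0.0001]
[-0.0016 -0.0112  0.0001]
[-0.0013 -0.011   0.0002]
out -3 5 1 [ 54.8 144.7   5.1] 
  G [] 
  L [] 
  F []
out -3 5 -1 [ 54.8 144.7   5.1] 
  G [] 
  L [] 
  F []
out -3 20 1 [ 51.4 140.3  10.9] 
  G [] 
  L [] 
  F [[0.0, 0.08, 2.58, 3.21, 0.74, -2.56]]
out -3 20 -1 [ 51.4 140.3  10.9] 
  G [] 
  L [] 
  F [[0.01, 0.08, 2.58, 3.23, 0.74, 0.57]]
out -10 5 1 [ 54.8 144.7  11.9] 
  G [] 
  L [] 
  F []
out -10 5 -1 [ 54.8 144.7  11.9] 
  G [] 
  L [] 
  F [[0.19, 0.41, 2.61, 3.51, 1.37, 0.57]]
out -10 20 1 [ 51.4 140.3   7.9] 
  G [] 
  L [] 
  F []
out -10 20 -1 [ 51.4 140.3   7.9] 
  G [] 
  L [] 
  F [[0.16, 0.12, 2.52, 3.6, 0.76, 0.39]]
inward -3 -15 1 [ 53.  142.3   7. ] 
  G [[0.41, 0.94, 1.47, 0.74, 2.46, -1.08]] 
  L [[0.41, 0.81, 1.43, 0.91, 2.57, -0.88]] 
  F []
inward -3 -15 -1 [ 53.  142.3   7. ] 
  G [[0.41, 0.94, 1.47, 0.74, 2.46, 2.06]] 
  L [[0.41, 0.81, 1.43, 0.91, 2.57, 2.27]] 
  F []
inwa
[... 831 characters left out ...]
7. ] 
  G [[0.37, 0.92, 1.52, 0.82, 2.4, 2.08]] 
  L [[0.37, 0.79, 1.48, 0.98, 2.5, 2.29]] 
  F []
inward -10 0 1 [ 55.  145.   15.8] 
  G [[0.36, 0.83, 1.47, 0.72, 2.27, -1.05]] 
  L [[0.36, 0.71, 1.4, 0.85, 2.4, -0.88]] 
  F [[-0.07, 1.0, 1.07, 0.22, 2.63, -0.42]]
inward -10 0 -1 [ 55.  145.   15.8] 
  G [[0.36, 0.83, 1.47, 0.72, 2.27, 2.09]] 
  L [[0.36, 0.71, 1.4, 0.85, 2.4, 2.27]] 
  F []
inward -10 15 1 [ 53.  142.3  28.7] 
  G [[0.37, 0.73, 1.45, 0.63, 2.13, -1.05]] 
  L [[0.37, 0.63, 1.35, 0.72, 2.28, -0.9]] 
  F [[-0.08, 0.95, 0.96, 0.17, 2.53, -0.45]]
inward -10 15 -1 [ 53.  142.3  28.7] 
  G [[0.37, 0.73, 1.45, 0.63, 2.13, 2.09]] 
  L [[0.37, 0.63, 1.35, 0.72, 2.28, 2.24]] 
  F []
```

```bash
sed -i 's/p=p+A.apply(\[e,0,L2\])/p=p+A.apply([e,P[6] if len(P)>6 else 0,L2])/; s/h,r0,L1,e,L2,L3=P/h,r0,L1,e,L2,L3=P[:6]/; s/\[.3,0,.5,0,.45,.25\]/[.3,0,.5,0,.45,.25,0]/' kin.py; python3 - <<'E'
from srch import *
print(P.round(4),e)
q0=[[a,.4,1.8,b,c,d] for a in(0,.8) for b in(-.7,.7,2,3.5) for c in(.5,1.8) for d in(-1.5,1.5)]
for az in(-72,-84,-94):
  for dd in(22,30,38):
    for s in(-.07,0.07):
      for flip in(1,):
        T=tool(np.radians(az),np.radians(dd),flip)
        # roll variants: jaw z horizontal (grip on chisel x faces) / rotated 90
        for roll in(0,90):
          TT=T@R.from_euler('x',roll,degrees=True).as_matrix()
          edge=np.array([*(np.array([.520,-.159])+by[:2]*s),.11]);hp=edge-T[:,0]*.234
          S=ik(hp,TT,q0)
          if S:print(az,dd,s,roll,"tcp",hp.round(2),S)
T=tool(0,np.pi/2,1)
for yaw in(-11.4,78.6):
    print("grasp",yaw,ik(np.array([.3885,.308,.251]),R.from_euler('z',yaw,degrees=True).as_matrix()@T,q0))
E
```

```text
[1.404e-01 3.000e-04 5.916e-01 2.530e-02 4.168e-01 2.932e-01 1.150e-02] 0.00041102522986019574
-72 22 -0.07 0 tcp [ 0.46 -0.02  0.2 ] [[0.54, 0.43, 2.16, -1.18, 1.35, -2.12]]
-72 22 -0.07 90 tcp [ 0.46 -0.02  0.2 ] [[0.54, 0.43, 2.16, -1.18, 1.35, -0.54]]
-72 22 0.07 0 tcp [0.45 0.12 0.2 ] [[0.78, 0.51, 1.98, -0.98, 1.52, -2.14]]
-72 22 0.07 90 tcp [0.45 0.12 0.2 ] [[0.78, 0.51, 1.98, -0.98, 1.52, -0.57]]
-72 30 -0.07 0 tcp [ 0.46 -0.04  0.23] [[0.46, 0.31, 2.11, -1.11, 1.28, -2.32]]
-72 30 -0.07 90 tcp [ 0.46 -0.04  0.23] [[0.46, 0.31, 2.11, -1.11, 1.28, -0.75]]
-72 30 0.07 0 tcp [0.45 0.1  0.23] [[0.73, 0.4, 1.96, -0.92, 1.46, -2.28]]
-72 30 0.07 90 tcp [0.45 0.1  0.23] [[0.73, 0.4, 1.96, -0.92, 1.46, -0.71]]
-72 38 -0.07 0 tcp [ 0.47 -0.05  0.25] [[0.37, 0.21, 2.04, -1.0, 1.21, -2.54]]
-72 38 -0.07 90 tcp [ 0.47 -0.05  0.25] [[0.37, 0.21, 2.04, -1.0, 1.21, -0.97]]
-72 38 0.07 0 tcp [0.46 0.09 0.25] [[0.65, 0.3, 1.92, -0.86, 1.41, -2.44]]
-72 38 0.07 90 tcp [0.46 0.09 0.25] [[0.65, 0.3, 1.92, -0.86, 1.41, -0.87]]
-84 22 -0.07 0 tcp [ 0.5  -0.01  0.2 ] [[0.47, 0.53, 1.94, -1.05, 1.4
[... 1194 characters left out ...]
tcp [ 0.54 -0.03  0.23] [[0.37, 0.52, 1.73, -0.9, 1.54, -2.36]]
-94 30 -0.07 90 tcp [ 0.54 -0.03  0.23] [[0.37, 0.52, 1.73, -0.9, 1.54, -0.79]]
-94 30 0.07 0 tcp [0.53 0.11 0.23] [[0.57, 0.59, 1.59, -0.77, 1.71, -2.3]]
-94 30 0.07 90 tcp [0.53 0.11 0.23] [[0.57, 0.59, 1.59, -0.77, 1.71, -0.72]]
-94 38 -0.07 0 tcp [ 0.54 -0.04  0.25] [[0.3, 0.43, 1.7, -0.83, 1.49, -2.48]]
-94 38 -0.07 90 tcp [ 0.54 -0.04  0.25] [[0.3, 0.43, 1.7, -0.83, 1.49, -0.91]]
-94 38 0.07 0 tcp [0.53 0.09 0.25] [[0.52, 0.49, 1.59, -0.72, 1.65, -2.38]]
-94 38 0.07 90 tcp [0.53 0.09 0.25] [[0.52, 0.49, 1.59, -0.72, 1.65, -0.81]]
grasp -11.4 [[0.65, 0.2, 1.75, 0.0, 1.2, 2.42]]
grasp 78.6 [[0.65, 0.2, 1.75, 0.0, 1.2, 0.85]]
```

send_rows --pt "-0.036 -0.047 0" --pt "-0.036 -0.047 0" --pt "-0.036 -0.047 0" --pt "-0.036 -0.047 0" --pt "-0.036 -0.047 0" --pt "-0.036 -0.047 0" --pt "-0.036 -0.047 0" --pt "-0.036 -0.047 0" --twist '[0, 0, 0, 0, 0, 0, 0, 0]' --fingers '[1, 1, 1, 1, 1, 1, 1, 1]'

```text
time_s: 10.82
tcp_pos: [0.6988, -0.0986, 0.3858]
eef_rot: [0.672, 0.695, 0.129, -0.22]
force: [0.6, 0.2, 1.3]
grip_width: 0.0856
```

send_rows --pt "-0.036 -0.047 0" --pt "-0.036 -0.047 0" --pt "-0.036 -0.047 0" --pt "-0.05 -0.02 0" --pt "-0.05 -0.02 0" --twist '[0, 0, 0, 0, 0]' --fingers '[1, 1, 1, 1, 1]'

```text
time_s: 11.45
tcp_pos: [0.554, -0.0774, 0.3828]
eef_rot: [0.669, 0.698, 0.138, -0.215]
force: [-0.4, 0.3, 1.5]
grip_width: 0.0852
```

```bash
python3 - <<'E'
from h import *
s,r=st()
c=dict(np.load("scene0.npz"));w=cloud(c);print("pink",w[238,262].round(3),"green",w[165,318].round(3))
E
```

```text
t 11.45 p [ 0.554  -0.0774  0.3828] q [-0.202 -0.105  2.126  0.956  0.099  0.585] F [-0.4  0.3  1.5] w 0.0852
tool x [ 0.87  -0.096 -0.484] y [ 0.48  -0.066  0.875] z [-0.116 -0.993 -0.011]
pink [ 0.314 -0.172  0.045] green [0.196 0.324 0.043]
```

send_rows --pt "-0.02 -0.055 0" --pt "-0.02 -0.055 0" --pt "-0.02 -0.055 0" --pt "-0.04 -0.04 0" --twist '[0, 0, 0, 0]' --fingers '[1, 1, 1, 1]'

```text
time_s: 11.95
tcp_pos: [0.459, -0.0599, 0.33]
eef_rot: [0.667, 0.699, 0.15, -0.208]
force: [-0.3, 0.4, -0.2]
grip_width: 0.0854
```

```bash
python3 - <<'E'
from h import *
s,r=st()
E
```

```text
t 11.95 p [ 0.459  -0.0599  0.33  ] q [-0.248 -0.225  2.357  1.844  0.154 -0.334] F [-0.3  0.4 -0.2] w 0.0854
tool x [ 0.869 -0.068 -0.491] y [ 0.487 -0.065  0.871] z [-0.091 -0.996 -0.023]
```

send_rows --pt "0 -0.06 0" --pt "0 -0.06 0" --pt "0 -0.06 0" --pt "0 -0.06 0" --pt "0 -0.06 0" --pt "0 -0.06 0" --twist '[0, 0, 0, 0, 0, 0]' --fingers '[1, 1, 1, 1, 1, 1]'

```text
time_s: 12.7
tcp_pos: [0.386, -0.0555, 0.201]
eef_rot: [0.648, 0.69, 0.214, -0.242]
force: [0.1, -0.1, 0.8]
grip_width: 0.0852
```

```bash
python3 - <<'E'
from h import *
s,r=st()
E
```

```text
t 12.7 p [ 0.386  -0.0555  0.201 ] q [-0.386 -0.119  2.612  2.236  0.366 -0.872] F [ 0.1 -0.1  0.8] w 0.0852
tool x [ 0.791 -0.018 -0.611] y [ 0.609 -0.069  0.79 ] z [-0.056 -0.997 -0.044]
```

send_rows --pt "0.01 -0.061 0" --pt "0.01 -0.061 0" --pt "0.01 -0.061 0" --pt "0.0 -0.061 0" --pt "0.0 -0.061 0" --pt "-0.0 -0.061 0" --twist '[0, 0, 0, 0, 0, 0]' --fingers '[0, 0, 0, 0, 0, 0]'

```text
time_s: 13.45
tcp_pos: [0.3039, -0.127, 0.1374]
eef_rot: [0.612, 0.666, 0.31, -0.294]
force: [1.3, 0.1, 1.1]
grip_width: 0.0001
```

```bash
python3 - <<'E'
from h import *
s,r=st()
E
```

```text
t 13.45 p [ 0.3039 -0.127   0.1374] q [-0.942 -0.021  2.611  1.35   0.591 -0.516] F [1.3 0.1 1.1] w 0.0001
tool x [ 0.635  0.052 -0.771] y [ 0.773 -0.059  0.632] z [-0.013 -0.997 -0.078]
```

send_rows --pt "-0.01 0.01 -0.06" --pt "-0.01 0.01 -0.06" --pt "-0.01 0.01 -0.06" --pt "0 0.01 -0.03" --pt "0 -0.06 0" --pt "0 -0.06 0" --pt "0 -0.06 0" --pt "0 -0.06 0" --twist '[0, 0, 0, 0, 0, 0, 0, 0]' --fingers '[0, 0, 0, 0, 0, 0, 0, 0]'

```text
time_s: 14.45
tcp_pos: [0.1894, -0.0292, 0.171]
eef_rot: [0.59, 0.636, 0.354, -0.349]
force: [-0.1, -1.1, -1.1]
grip_width: 0.0001
```

```bash
python3 - <<'E'
from h import *
s,r=st()
E
```

```text
t 14.45 p [ 0.1894 -0.0292  0.171 ] q [-0.979 -0.515  2.613  0.62   0.863  0.267] F [-0.1 -1.1 -1.1] w 0.0001
tool x [ 0.506  0.038 -0.862] y [ 0.862 -0.054  0.504] z [-0.027 -0.998 -0.06 ]
```

send_rows --pt "0 0.06 0" --pt "0 0.06 0" --pt "0 0.05 0" --pt "0 0.05 0" --twist '[0, 0, 0, 0]' --fingers '[0, 0, 1, 1]'

```text
time_s: 14.95
tcp_pos: [0.3378, -0.0717, 0.2608]
eef_rot: [0.576, 0.646, 0.329, -0.378]
force: [-0.1, -0.4, -0.5]
grip_width: 0.036
```

```bash
cat > plan.py <<'E'
from srch import *
from h import st
s,T0=st()
ry=np.array([.198,.98,0]);yaw=-11.4
# twist so that jaw z lies along -rack y (projected)
zz=T0.T@(-ry);tw=np.arctan2(-zz[1],zz[2]);T=T0@R.from_euler('x',tw).as_matrix();print("pre-twist",tw.round(3),"jaw z",T[:,2].round(3))
q0=[s["q"]]+[[a,.4,1.6,b,c,d] for a in(.2,.8) for b in(-.7,.7) for c in(.8,1.6) for d in(-1.5,0,1.5)]
g=np.array([.3885,.308,.245])-T[:,0]*.006
print("G",g.round(3),ik(g,T,q0),"L",ik(g+[0,0,.12],T,q0))
C0=R.from_euler('z',yaw,degrees=True)
for tilt in(-50,-60,-70):
    C1=R.from_euler('z',5.8,degrees=True)*R.from_euler('x',tilt,degrees=True)
    RT=(C1*C0.inv()).as_matrix();T1=RT@T
    hp=np.array([.520,-.159,.11])+C1.as_matrix()[:,2]*.228-T1[:,0]*.006
    print(tilt,"final tool x",T1[:,0].round(3),"az",np.degrees(np.arctan2(T1[1,0],T1[0,0])).round(1),"tcp",hp.round(3),ik(hp,T1,q0))
E
python3 plan.py
```

```text
t 14.95 p [ 0.3378 -0.0717  0.2608] q [-0.4   -0.286  2.276  0.296  0.684  1.108] F [-0.1 -0.4 -0.5] w 0.036
tool x [ 0.497 -0.01  -0.868] y [ 0.861 -0.12   0.495] z [-0.109 -0.993 -0.051]
pre-twist 0.053 jaw z [-0.155 -0.985 -0.077]
G [0.386 0.308 0.25 ] [] L []
-50 final tool x [ 0.548 -0.555 -0.626] az -45.4 tcp [0.499 0.018 0.26 ] [[0.46, 0.13, 2.13, -1.15, 0.95, 2.42]]
-60 final tool x [ 0.558 -0.654 -0.511] az -49.5 tcp [0.497 0.041 0.227] []
-70 final tool x [ 0.566 -0.732 -0.38 ] az -52.3 tcp [0.495 0.059 0.19 ] []
```

```bash
sed -i 's/zz=T0.T@(-ry)/import sys;zz=T0.T@(ry*float(sys.argv[1]))/' plan.py; python3 plan.py 1 | tail -5
```

```text
pre-twist -3.089 jaw z [0.155 0.985 0.077]
G [0.386 0.308 0.25 ] [[0.88, 0.07, 2.01, -0.57, 0.81, -0.16]] L [[0.88, -0.02, 1.79, -0.46, 1.08, -0.35]]
-50 final tool x [ 0.548 -0.555 -0.626] az -45.4 tcp [0.499 0.018 0.26 ] [[0.46, 0.13, 2.13, -1.15, 0.95, -0.72]]
-60 final tool x [ 0.558 -0.654 -0.511] az -49.5 tcp [0.497 0.041 0.227] [[0.58, 0.27, 2.17, -1.29, 1.09, -0.52]]
-70 final tool x [ 0.566 -0.732 -0.38 ] az -52.3 tcp [0.495 0.059 0.19 ] []
```

send_rows --pt "0 0 0" --pt "0 0 0" --pt "0 0 0" --pt "0 0 0" --pt "0 0 0" --pt "0 0 0" --pt "0 0 0" --pt "0 0 0" --twist '[-0.186, -0.186, -0.186, -0.186, -0.186, -0.186, -0.186, -0.186]' --fingers '[1, 1, 1, 1, 1, 1, 1, 1]'

```text
time_s: 15.95
tcp_pos: [0.3439, -0.0737, 0.2663]
eef_rot: [0.866, 0.077, 0.492, -0.053]
force: [-0.8, 0.0, 0.4]
grip_width: 0.0853
```

send_rows --pt "0 0 0" --pt "0 0 0" --pt "0 0 0" --pt "0 0 0" --pt "0 0 0" --pt "0 0 0" --pt "0 0 0" --pt "0 0 0" --twist '[-0.186, -0.186, -0.186, -0.186, -0.186, -0.186, -0.186, -0.186]' --fingers '[1, 1, 1, 1, 1, 1, 1, 1]'

```text
time_s: 16.95
tcp_pos: [0.3452, -0.0751, 0.2691]
eef_rot: [0.687, -0.537, 0.394, 0.29]
force: [-0.4, -0.6, -0.5]
grip_width: 0.0852
```

```bash
cat >> plan.py <<'E'
# waypoint: back off along -tool x from the handle, 12 cm
for b in(.12,0):
    t=g-T[:,0]*b;print("to",t.round(3),"shift now-axes",(T0.T@(t-s["tcp_pos"])).round(4))
E
python3 plan.py 1
```

```text
t 16.95 p [ 0.3452 -0.0751  0.2691] q [-0.396 -0.29   2.268  0.294  0.664 -1.889] F [-0.4 -0.6 -0.5] w 0.0852
tool x [ 0.521 -0.024 -0.853] y [-0.822  0.254 -0.509] z [0.229 0.967 0.112]
pre-twist -0.087 jaw z [0.157 0.985 0.068]
G [0.385 0.308 0.25 ] [[0.91, 0.07, 2.02, -0.63, 0.81, -0.1]] L [[0.91, -0.02, 1.8, -0.5, 1.08, -0.31]]
-50 final tool x [ 0.574 -0.547 -0.609] az -43.6 tcp [0.499 0.018 0.26 ] [[0.46, 0.12, 2.15, -1.2, 0.93, -0.68]]
-60 final tool x [ 0.584 -0.644 -0.495] az -47.8 tcp [0.497 0.041 0.227] [[0.59, 0.26, 2.19, -1.33, 1.09, -0.48]]
-70 final tool x [ 0.591 -0.719 -0.366] az -50.5 tcp [0.495 0.058 0.19 ] []
to [0.323 0.311 0.352] shift now-axes [-0.0922  0.074   0.3776]
to [0.385 0.308 0.25 ] shift now-axes [0.0278 0.074  0.3776]
```

send_rows --pt "-0.024 0.011 0.054" --pt "-0.024 0.011 0.054" --pt "-0.024 0.011 0.054" --pt "-0.022 0.011 0.054" --pt "0 0.011 0.054" --pt "0 0.011 0.054" --pt "0 0.008 0.035" --pt "0 0 0" --twist '[0, 0, 0, 0, 0, 0, 0, -0.08]' --fingers '[1, 1, 1, 1, 1, 1, 1, 1]'

```text
time_s: 17.95
tcp_pos: [0.3293, 0.237, 0.3297]
eef_rot: [0.665, -0.561, 0.379, 0.316]
force: [-0.9, -0.7, -1.2]
grip_width: 0.0855
```

```bash
python3 plan.py 1
```

```text
t 17.95 p [0.3293 0.237  0.3297] q [ 0.889 -0.16   2.02  -0.502  0.988 -0.29 ] F [-0.9 -0.7 -1.2] w 0.0855
tool x [ 0.513 -0.006 -0.858] y [-0.845  0.171 -0.506] z [0.15  0.985 0.083]
pre-twist -0.0 jaw z [0.149 0.985 0.083]
G [0.385 0.308 0.25 ] [[0.89, 0.07, 2.02, -0.6, 0.79, -0.13]] L [[0.89, -0.02, 1.8, -0.48, 1.06, -0.33]]
-50 final tool x [ 0.562 -0.542 -0.625] az -44.0 tcp [0.499 0.018 0.26 ] [[0.46, 0.12, 2.14, -1.17, 0.92, -0.71]]
-60 final tool x [ 0.572 -0.641 -0.512] az -48.3 tcp [0.497 0.041 0.227] [[0.58, 0.26, 2.18, -1.3, 1.08, -0.51]]
-70 final tool x [ 0.58  -0.719 -0.384] az -51.1 tcp [0.495 0.058 0.19 ] []
to [0.324 0.309 0.353] shift now-axes [-0.0234  0.005   0.0718]
to [0.385 0.308 0.25 ] shift now-axes [0.0966 0.005  0.0718]
```

send_rows --pt "-0.012 0.003 0.036" --pt "-0.012 0.003 0.036" --pt "0 0 0" --twist '[0, 0, 0]' --fingers '[1, 1, 1]'

```text
time_s: 18.32
tcp_pos: [0.322, 0.3128, 0.354]
eef_rot: [0.665, -0.561, 0.377, 0.317]
force: [-0.4, -0.2, 0.6]
grip_width: 0.0853
```

```bash
python3 plan.py 1|sed -n '1,3p;8,9p'; python3 - <<'E'
from workcell import manip
import cv2,numpy as np
a=manip.camera("side")["image"][100:340,130:400,::-1];b=manip.camera("wrist")["image"][...,::-1]
cv2.imwrite("pics/g1.png",np.hstack([cv2.resize(a,(400,355)),cv2.copyMakeBorder(cv2.resize(b,(400,250)),0,105,0,0,0)]))
E
```

```text
t 18.32 p [0.322  0.3128 0.354 ] q [ 1.038 -0.071  1.885 -0.522  1.094 -0.173] F [-0.4 -0.2  0.6] w 0.0853
tool x [ 0.514 -0.001 -0.858] y [-0.845  0.17  -0.507] z [0.146 0.986 0.086]
pre-twist 0.001 jaw z [0.147 0.985 0.087]
to [0.324 0.308 0.353] shift now-axes [ 0.0017 -0.0018 -0.0044]
to [0.385 0.308 0.25 ] shift now-axes [ 0.1217 -0.0018 -0.0044]
```

View pics/g1.png

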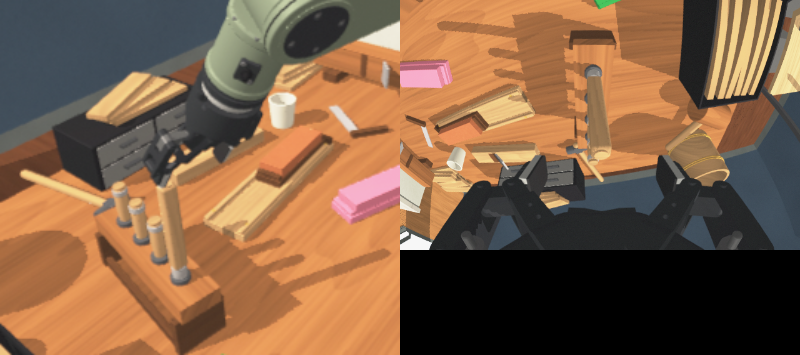

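The wrist view (right half) has the paring handle's end at (600,153), midway between the fingers at 527 and 672. I'll advance and close.

send_rows --pt "0.03 0 -0.002" --pt "0.03 0 -0.002" --pt "0.03 0 0" --pt "0.03 0 0" --pt "0 0 0" --twist '[0, 0, 0, 0, 0]' --fingers '[1, 1, 1, 1, 1]'

```text
time_s: 19.05
tcp_pos: [0.3835, 0.2994, 0.2468]
eef_rot: [0.666, -0.56, 0.38, 0.315]
force: [-0.0, 0.0, 1.4]
grip_width: 0.0852
```

```bash
python3 plan.py 1|sed -n '1,3p;8,9p'
```

```text
t 19.05 p [0.3835 0.2994 0.2468] q [ 0.882  0.057  2.044 -0.605  0.779 -0.13 ] F [-0.   0.   1.4] w 0.0852
tool x [ 0.513 -0.006 -0.859] y [-0.845  0.175 -0.506] z [0.153 0.985 0.085]
pre-twist -0.004 jaw z [0.15  0.985 0.083]
to [0.324 0.309 0.353] shift now-axes [-0.1219 -0.0019  0.0091]
to [0.385 0.308 0.25 ] shift now-axes [-0.0019 -0.0019  0.0091]
```

send_rows --pt "0 0 0.009" --pt "0 0 0.0" --pt "0 0 0" --pt "0 0 0" --pt "0 0 0" --pt "0 0 0" --pt "0 0 0" --pt "0 0 0" --twist '[0, 0, 0, 0, 0, 0, 0, 0]' --fingers '[1, 0.7, 0.4, 0, 0, 0, 0, 0]'

```text
time_s: 20.05
tcp_pos: [0.384, 0.3014, 0.252]
eef_rot: [0.662, -0.566, 0.382, 0.31]
force: [-1.0, -1.3, 2.0]
grip_width: 0.0245
```

```bash
python3 plan.py 1|sed -n '1,3p;8,9p';python3 -c "
from h import *
s,r=st();print('up in tool',(r.T@np.array([0,0,1])).round(3))"
```

```text
t 20.05 p [0.384  0.3014 0.252 ] q [ 0.894  0.06   2.028 -0.613  0.81  -0.126] F [-1.  -1.3  2. ] w 0.0245
tool x [ 0.517 -0.022 -0.856] y [-0.842  0.167 -0.513] z [0.154 0.986 0.068]
pre-twist 0.003 jaw z [0.157 0.985 0.07 ]
to [0.323 0.311 0.353] shift now-axes [-0.1178  0.0008  0.0067]
to [0.385 0.308 0.25 ] shift now-axes [0.0022 0.0008 0.0067]
t 20.05 p [0.384  0.3014 0.252 ] q [ 0.894  0.06   2.028 -0.613  0.81  -0.126] F [-1.  -1.3  2. ] w 0.0245
tool x [ 0.517 -0.022 -0.856] y [-0.842  0.167 -0.513] z [0.154 0.986 0.068]
up in tool [-0.856 -0.513  0.068]
```

send_rows --pt "-0.0086 -0.005 0.001" --pt "-0.017 -0.01 0.0014" --pt "-0.017 -0.01 0.0014" --pt "-0.017 -0.01 0.0014" --pt "-0.017 -0.01 0.0014" --pt "-0.017 -0.01 0.0014" --pt "-0.017 -0.01 0.0014" --pt "-0.017 -0.01 0.0014" --twist '[0, 0, 0, 0, 0, 0, 0, 0]' --fingers '[0, 0, 0, 0, 0, 0, 0, 0]'

```text
time_s: 21.05
tcp_pos: [0.3809, 0.3039, 0.4007]
eef_rot: [0.66, -0.564, 0.385, 0.314]
force: [0.6, 0.3, -2.3]
grip_width: 0.024
```

```bash
python3 -c "
from h import *
s,r=st();print('up in tool',(r.T@np.array([0,0,1])).round(3))"
```

```text
t 21.05 p [0.3809 0.3039 0.4007] q [ 0.898 -0.039  1.738 -0.465  1.151 -0.371] F [ 0.6  0.3 -2.3] w 0.024
tool x [ 0.507 -0.02  -0.862] y [-0.848  0.166 -0.503] z [0.153 0.986 0.067]
up in tool [-0.862 -0.503  0.067]
```

```bash
python3 - <<'E'
from h import *
w=cloud(dict(np.load("scene0.npz")))
for p in((120,330),(200,375),(118,360),(40,370),(50,300),(15,340)):print(p,w[p[1],p[0]].round(3))
v=w[np.isfinite(w[...,0])];m=(v[:,0]>0)&(v[:,0]<.8)&(v[:,1]<-.55)&(v[:,1]>-1.4)&(v[:,2]>.03);q=v[m]
print(m.sum(),q.min(0).round(2) if m.any() else 0,q.max(0).round(2) if m.any() else 0)
s,r=st()
from srch import *
for p in([.45,-.3,.46],[.39,-.7,.46],[.37,-.78,.48]):print(p,ik(np.array(p),r,[s["q"],[-1,.3,1,0,1.2,1],[-1,.3,1,.5,1.2,-1]],.006),(r.T@(np.array(p)-s["tcp_pos"])).round(3))
E
```

```text
(120, 330) [ 0.313 -0.678  0.111]
(200, 375) [ 0.559 -0.655  0.109]
(118, 360) [ 0.313 -0.708  0.031]
(40, 370) [-0.24  -0.764 -0.39 ]
(50, 300) [-0.055 -0.686 -0.   ]
(15, 340) [-0.831 -0.695 -0.724]
8026 [ 0.22 -0.72  0.03] [ 0.7  -0.55  0.59]
t 21.05 p [0.3809 0.3039 0.4007] q [ 0.898 -0.039  1.738 -0.465  1.151 -0.371] F [ 0.6  0.3 -2.3] w 0.024
tool x [ 0.507 -0.02  -0.862] y [-0.848  0.166 -0.503] z [0.153 0.986 0.067]
[0.45, -0.3, 0.46] [[-0.8, 0.01, 1.55, 0.38, 1.21, -2.27]] [-0.004 -0.189 -0.581]
[0.39, -0.7, 0.46] [[-1.25, 0.59, 0.73, 0.49, 1.62, -2.56]] [-0.026 -0.204 -0.984]
[0.37, -0.78, 0.48] [[-1.31, 0.82, 0.23, 0.53, 1.88, -2.48]] [-0.052 -0.211 -1.065]
```

```bash
cat > fin.py <<'E'
from srch import *
from h import st
s,r=st()
# chisel attitude fixed in the tool at the grasp
Tg=np.array([[.517,-.842,.154],[-.022,.167,.986],[-.856,-.513,.068]])
C0=R.from_euler('z',-9.5,degrees=True).as_matrix()
K=Tg.T@C0
def rep(C):
    return np.degrees(np.r_[np.arccos([C[2,2],C[2,1]]),np.arctan2(*(C[:2,0]@np.c_[by,bx][:2])),np.arcsin(C[2,0])]).round(1)
def target(t=-60):
    C1=R.from_euler('z',5.8,degrees=True)*R.from_euler('x',t,degrees=True)
    return C1.as_matrix()
if __name__=="__main__":
    C=r@K;print("chisel now: ztilt,ytilt,x-yaw vs board,x-elev",rep(C))
    T1=target()@K.T;d0=r[:,0];d1=T1[:,0];print("tool x target",d1.round(3))
    a=np.cross(d0,d1);th=np.arctan2(np.linalg.norm(a),d0@d1);Rm=R.from_rotvec(a/np.linalg.norm(a)*th).as_matrix()
    E=(Rm@r).T@T1;print("angle left",np.degrees(th).round(1),"twist after",np.arctan2(E[2,1],E[1,1]).round(3))
    best=None
    for tw in np.arange(-2,2.01,.05):
        v=rep(r@R.from_euler('x',tw).as_matrix()@K);c=abs(v[0]-60)+abs(v[2])+abs(v[3])
        if best is None or c<best[0]:best=(c,tw,v)
    print("best twist alone",best[1].round(2),best[2])
E
python3 fin.py
```

```text
t 21.05 p [0.3809 0.3039 0.4007] q [ 0.898 -0.039  1.738 -0.465  1.151 -0.371] F [ 0.6  0.3 -2.3] w 0.024
tool x [ 0.507 -0.02  -0.862] y [-0.848  0.166 -0.503] z [0.153 0.986 0.067]
chisel now: ztilt,ytilt,x-yaw vs board,x-elev [  nan  90.1 -15.2  -0.7]
tool x target [ 0.583 -0.654 -0.483]
angle left 43.6 twist after -0.784
best twist alone -0.3 [ 8.7 98.8 -0.5 -0.7]fin.py:9: RuntimeWarning: invalid value encountered in arccos
  return np.degrees(np.r_[np.arccos([C[2,2],C[2,1]]),np.arctan2(*(C[:2,0]@np.c_[by,bx][:2])),np.arcsin(C[2,0])]).round(1)
```

send_rows --pt "0 -0.015 -0.035" --pt "0 -0.016 -0.05" --pt "0 -0.016 -0.05" --pt "0 -0.016 -0.05" --pt "0 -0.016 -0.05" --pt "0 -0.016 -0.05" --pt "0 -0.016 -0.05" --pt "0 -0.016 -0.05" --twist '[0, 0, 0, 0, 0, 0, 0, 0]' --fingers '[0, 0, 0, 0, 0, 0, 0, 0]'

```text
time_s: 22.05
tcp_pos: [0.4347, -0.0988, 0.4434]
eef_rot: [0.664, -0.566, 0.372, 0.317]
force: [0.6, 0.6, -1.7]
grip_width: 0.0242
```

send_rows --pt "0 -0.016 -0.05" --pt "0 -0.016 -0.05" --pt "0 -0.016 -0.05" --pt "0 -0.01 -0.05" --pt "0 0 -0.03" --pt "0 0 0" --pt "0 0 0" --pt "0 0 0" --twist '[0, 0, 0, 0, 0, 0.18, 0.18, 0.18]' --fingers '[0, 0, 0, 0, 0, 0, 0, 0]'

```text
time_s: 23.05
tcp_pos: [0.4536, -0.3521, 0.4576]
eef_rot: [0.796, -0.364, 0.444, 0.194]
force: [0.0, 1.0, -1.2]
grip_width: 0.0239
```

```bash
python3 fin.py 2>/dev/null; python3 - <<'E'
from h import *
s,r=st()
for p in([.39,-.7,.46],[.37,-.78,.48]):print(p,(r.T@(np.array(p)-s["tcp_pos"])).round(3))
E
```

```text
t 23.05 p [ 0.4536 -0.3521  0.4576] q [-0.888  0.069  1.5    0.444  1.22  -1.814] F [ 0.   1.  -1.2] w 0.0239
tool x [ 0.531 -0.013 -0.847] y [-0.632  0.66  -0.407] z [0.564 0.752 0.342]
chisel now: ztilt,ytilt,x-yaw vs board,x-elev [ 16.8  74.  -41.5  -5.2]
tool x target [ 0.583 -0.654 -0.483]
angle left 43.3 twist after -1.349
best twist alone -0.9 [  9.9 100.    2.    0.7]
t 23.05 p [ 0.4536 -0.3521  0.4576] q [-0.888  0.069  1.5    0.444  1.22  -1.814] F [ 0.   1.  -1.2] w 0.0239
tool x [ 0.531 -0.013 -0.847] y [-0.632  0.66  -0.407] z [0.564 0.752 0.342]
[0.39, -0.7, 0.46] [-0.031 -0.19  -0.297]
[0.37, -0.78, 0.48] [-0.058 -0.238 -0.361]
```

send_rows --pt "-0.008 -0.033 -0.05" --pt "-0.008 -0.033 -0.05" --pt "-0.008 -0.033 -0.05" --pt "-0.008 -0.033 -0.05" --pt "-0.008 -0.033 -0.05" --pt "-0.008 -0.033 -0.05" --pt "-0.008 -0.033 -0.05" --pt "-0.008 -0.033 -0.05" --twist '[0, 0, 0, 0, 0, 0, 0, 0]' --fingers '[0, 0, 0, 0, 0, 0, 0, 0]'

```text
time_s: 24.05
tcp_pos: [0.3623, -0.8042, 0.4731]
eef_rot: [0.796, -0.376, 0.439, 0.181]
force: [16.7, -32.6, 38.8]
grip_width: 0.0243
```

```bash
cat >> fin.py <<'E'
    w=s["tcp_pos"]-.293*r[:,0]-[0,0,.14];rad=w/np.linalg.norm(w);n=np.cross(d0,d1)
    g=d1-d0*(d0@d1);g/=np.linalg.norm(g)
    # push: wanted tool swing made perpendicular to nothing reachable -> along radial, and the swing itself
    print("wrist dist",np.linalg.norm(w).round(3),"radial",rad.round(2),"in tool",(r.T@rad).round(2),"| swing dir",g.round(2),"in tool",(r.T@g).round(2))
E
python3 fin.py 2>/dev/null
```

```text
t 24.05 p [ 0.3623 -0.8042  0.4731] q [-1.336  0.842  0.214  0.576  1.838 -1.956] F [ 16.7 -32.6  38.8] w 0.0243
tool x [ 0.55  -0.042 -0.834] y [-0.617  0.652 -0.44 ] z [0.563 0.757 0.333]
chisel now: ztilt,ytilt,x-yaw vs board,x-elev [ 15.8  74.5 -42.   -3.1]
tool x target [ 0.583 -0.654 -0.483]
angle left 41.3 twist after -1.346
best twist alone -0.9 [ 11.9 101.8   1.6   1.8]
wrist dist 1.001 radial [ 0.2  -0.79  0.58] in tool [-0.34 -0.89 -0.29] | swing dir [ 0.26 -0.94  0.22] in tool [-0.   -0.87 -0.5 ]
```

send_rows --pt "0 0 0" --pt "-0.01 -0.055 -0.025" --pt "-0.01 -0.055 -0.025" --pt "-0.01 -0.055 -0.025" --pt "-0.01 -0.055 -0.025" --twist '[0, 0, 0, 0, 0]' --fingers '[0, 0, 0, 0, 0]'

```text
time_s: 24.68
tcp_pos: [0.3734, -0.8653, 0.4617]
eef_rot: [0.797, -0.41, 0.43, 0.11]
force: [-1.1, 0.9, -2.3]
grip_width: 0.0242
```

```bash
python3 fin.py 2>/dev/null; python3 - <<'E'
from workcell import manip
import cv2,numpy as np
a=manip.camera("scene")["image"][...,::-1];b=manip.camera("wrist")["image"][...,::-1]
cv2.imwrite("pics/f1.png",np.hstack([cv2.resize(a,(400,250)),cv2.resize(b,(400,250))]))
E
```

```text
t 24.68 p [ 0.3734 -0.8653  0.4617] q [-1.349  0.877  0.214  0.588  1.657 -1.979] F [-1.1  0.9 -2.3] w 0.0242
tool x [ 0.607 -0.177 -0.775] y [-0.528  0.639 -0.559] z [0.595 0.748 0.294]
chisel now: ztilt,ytilt,x-yaw vs board,x-elev [ 14.   76.7 -46.3   4.5]
tool x target [ 0.583 -0.654 -0.483]
angle left 32.5 twist after -1.361
best twist alone -1.25 [ 2.980e+01  1.199e+02  1.380e+01 -1.000e-01]
wrist dist 1.001 radial [ 0.2  -0.81  0.55] in tool [-0.16 -0.93 -0.33] | swing dir [ 0.13 -0.94  0.32] in tool [-0.   -0.85 -0.53]
```

View pics/f1.png

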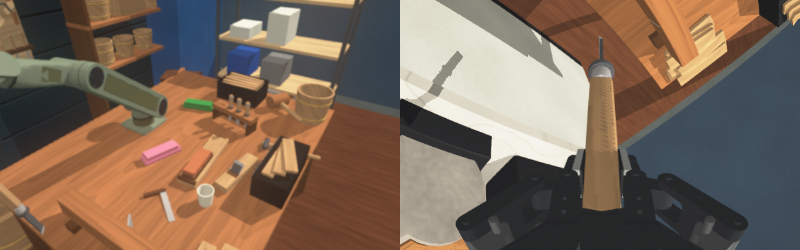

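The wrist view (right half) shows the chisel held along the jaws, handle at (603,130). A pale counter lies below at left, so I'll check how far off it is before swinging more.

```bash
python3 - <<'E'
from h import *
w=cloud(dict(np.load("side0.npz")))
for p in((400,80),(500,112),(400,120),(480,100),(560,130),(595,110)):print(p,w[p[1],p[0]].round(2))
E
```

```text
(400, 80) [ 0.79 -1.21  0.18]
(500, 112) [ 0.24 -1.14  0.13]
(400, 120) [ 0.74 -1.15 -0.02]
(480, 100) [ 0.34 -1.13  0.17]
(560, 130) [-0.01 -1.15  0.1 ]
(595, 110) [-0.1  -1.24  0.18]
```

send_rows --pt "0 -0.055 -0.028" --pt "0 -0.055 -0.028" --pt "0 -0.055 -0.028" --twist '[0, 0, 0]' --fingers '[0, 0, 0]'

```text
time_s: 25.15
tcp_pos: [0.38, -0.9084, 0.4624]
eef_rot: [0.791, -0.44, 0.421, 0.055]
force: [-0.1, -0.1, -1.6]
grip_width: 0.0242
```

```bash
python3 fin.py 2>/dev/null
```

```text
t 25.15 p [ 0.38   -0.9084  0.4624] q [-1.355  0.897  0.214  0.6    1.517 -2.002] F [-0.1 -0.1 -1.6] w 0.0242
tool x [ 0.639 -0.284 -0.715] y [-0.458  0.607 -0.65 ] z [0.618 0.743 0.258]
chisel now: ztilt,ytilt,x-yaw vs board,x-elev [ 15.7  78.7 -49.2  10.8]
tool x target [ 0.583 -0.654 -0.483]
angle left 25.5 twist after -1.362
best twist alone -1.3 [3.770e+01 1.278e+02 1.290e+01 1.000e-01]
wrist dist 1.001 radial [ 0.19 -0.82  0.53] in tool [-0.02 -0.93 -0.36] | swing dir [ 0.01 -0.93  0.38] in tool [-0.   -0.81 -0.58]
```

send_rows --pt "0 -0.05 -0.036" --pt "0 -0.05 -0.036" --pt "0 -0.05 -0.036" --pt "0 -0.05 -0.036" --pt "0 -0.05 -0.036" --pt "0 -0.05 -0.036" --pt "0 -0.05 -0.036" --twist '[0, 0, 0, 0, 0, 0, 0]' --fingers '[0, 0, 0, 0, 0, 0, 0]'

```text
time_s: 26.02
tcp_pos: [0.3028, -1.0032, 0.4949]
eef_rot: [0.764, -0.498, 0.403, -0.075]
force: [0.3, -0.0, -2.7]
grip_width: 0.0244
```

```bash
python3 fin.py 2>/dev/null
```

```text
t 26.02 p [ 0.3028 -1.0032  0.4949] q [-1.458  0.918  0.215  0.683  1.263 -2.104] F [ 0.3 -0.  -2.7] w 0.0244
tool x [ 0.664 -0.516 -0.541] y [-0.287  0.492 -0.822] z [0.691 0.701 0.179]
chisel now: ztilt,ytilt,x-yaw vs board,x-elev [ 26.3  82.9 -56.   25.2]
tool x target [ 0.583 -0.654 -0.483]
angle left 9.8 twist after -1.367
best twist alone -1.4 [5.510e+01 1.451e+02 8.600e+00 1.000e-01]
wrist dist 1.001 radial [ 0.11 -0.85  0.51] in tool [ 0.23 -0.87 -0.43] | swing dir [-0.42 -0.86  0.3 ] in tool [-0.   -0.54 -0.84]
```

send_rows --pt "0 -0.033 -0.052" --pt "0 -0.033 -0.052" --pt "0 0.05 0.02" --twist '[0, 0, 0]' --fingers '[0, 0, 0]'

```text
time_s: 26.4
tcp_pos: [0.2376, -1.0204, 0.4659]
eef_rot: [0.752, -0.512, 0.399, -0.111]
force: [1.1, -1.3, -2.5]
grip_width: 0.0242
```

```bash
cat >> fin.py <<'E'
    T1=r@R.from_euler('x',best[1]).as_matrix();C1=T1@K
    for sv in(-.04,.0,.04):
        e=np.array([.520+by[0]*sv,-.159+by[1]*sv,.107]);hp=e+C1[:,2]*.228-T1[:,0]*.006
        S=ik(hp,T1,[[.5,.3,2.1,-1.2,1,-.6],[.3,.3,2,-.8,1.2,-.6],[.5,.3,2,.5,1.2,-.6]])
        S2=ik(hp+[0,0,.15],r,[[.5,.3,2.1,-1.2,1,.8],[.3,.3,2,-.8,1.2,.8]])
        print("s",sv,"tcp",hp.round(3),S,"| above, untwisted",S2,"shift to above",(r.T@(hp+[0,0,.15]-s["tcp_pos"])).round(3))
E
python3 fin.py 2>/dev/null
```

```text
t 26.4 p [ 0.2376 -1.0204  0.4659] q [-1.532  0.843  0.487  0.799  1.085 -2.313] F [ 1.1 -1.3 -2.5] w 0.0242
tool x [ 0.657 -0.575 -0.488] y [-0.242  0.451 -0.859] z [0.714 0.682 0.157]
chisel now: ztilt,ytilt,x-yaw vs board,x-elev [ 29.7  84.1 -57.9  29. ]
tool x target [ 0.583 -0.654 -0.483]
angle left 6.2 twist after -1.367
best twist alone -1.4 [ 59.  149.    6.3   0.9]
wrist dist 0.973 radial [ 0.05 -0.88  0.48] in tool [ 0.3  -0.82 -0.49] | swing dir [-0.65 -0.76  0.02] in tool [-0.   -0.2  -0.98]
s -0.04 tcp [ 0.477 -0.005  0.228] [] | above, untwisted [[0.49, -0.05, 2.09, -1.22, 1.05, 0.46]] shift to above [-0.384  0.476  0.85 ]
s 0.0 tcp [0.473 0.035 0.228] [] | above, untwisted [[0.59, -0.02, 2.06, -1.19, 1.14, 0.5]] shift to above [-0.409  0.495  0.875]
s 0.04 tcp [0.469 0.075 0.228] [[0.7, 0.23, 2.25, -1.34, 1.08, -0.41]] | above, untwisted [[0.69, 0.01, 2.03, -1.16, 1.22, 0.54]] shift to above [-0.435  0.514  0.899]
```

send_rows --pt "-0.015 0.02 0.03" --pt "-0.021 0.025 0.044" --pt "-0.021 0.025 0.044" --pt "-0.021 0.025 0.044" --pt "-0.021 0.025 0.044" --pt "-0.021 0.025 0.044" --pt "-0.021 0.025 0.044" --pt "-0.021 0.025 0.044" --twist '[0, 0, 0, 0, 0, 0, 0, 0]' --fingers '[0, 0, 0, 0, 0, 0, 0, 0]'

```text
time_s: 27.4
tcp_pos: [0.3239, -0.6155, 0.44]
eef_rot: [0.755, -0.489, 0.421, -0.118]
force: [0.4, -0.0, -2.0]
grip_width: 0.0243
```

```bash
cat > fin2.py <<'E'
from fin import *
res=[]
for tw0 in(-1.25,-1.4) if abs(np.arctan2(1,1)) else []:
  pass
def go(tws,ss,zs,xs):
  for tw in tws:
    T1=r@R.from_euler('x',tw).as_matrix();C1=T1@K
    for sv in ss:
      for z in zs:
        for u in xs:
          e=np.array([.520,-.159,z])+by*sv+bx*u;hp=e+C1[:,2]*.228-T1[:,0]*.006
          S=ik(hp,T1,[[.6,.25,2.2,-1.2,1,-.4]])
          res.append((S[0][3] if S else -9,tw,sv,z,u,hp.round(3),rep(C1),S,(r.T@(hp+[0,0,.12]-s["tcp_pos"])).round(3)))
  for q in sorted(res,key=lambda q:-q[0])[:4]:print(*q)
E
python3 - <<'E' 2>/dev/null
from fin2 import *
go((-1.2,-1.3,-1.4),(.03,.06),(.11,.125),(0,.015))
E
```

```text
t 27.4 p [ 0.3239 -0.6155  0.44  ] q [-1.284  0.118  1.723  0.952  0.55  -2.538] F [ 0.4 -0.  -2. ] w 0.0243
tool x [ 0.618 -0.59  -0.52 ] y [-0.233  0.494 -0.838] z [0.751 0.639 0.168]
-1.23 -1.2 0.06 0.125 0 [0.482 0.079 0.272] [ 50.8 139.8  -3.1   7.8] [[0.67, 0.17, 2.14, -1.23, 1.12, -0.38]] [-0.287  0.346  0.554]
-1.23 -1.2 0.06 0.125 0.015 [0.497 0.08  0.272] [ 50.8 139.8  -3.1   7.8] [[0.65, 0.19, 2.11, -1.23, 1.11, -0.4]] [-0.279  0.344  0.566]
-1.23 -1.3 0.06 0.125 0 [0.481 0.086 0.263] [ 53.8 143.5   0.2   4.2] [[0.68, 0.19, 2.14, -1.23, 1.12, -0.45]] [-0.287  0.358  0.556]
-1.23 -1.4 0.06 0.125 0 [0.479 0.092 0.253] [ 56.7 146.7   3.3   0.3] [[0.7, 0.21, 2.15, -1.23, 1.12, -0.52]] [-0.287  0.37   0.557]
```

send_rows --pt "0 0 0" --pt "0 0 0" --pt "-0.024 0.013 0.05" --pt "-0.024 0.013 0.05" --pt "-0.024 0.013 0.05" --pt "-0.024 0.013 0.05" --twist '[0.18, 0.18, 0, 0, 0, 0]' --fingers '[0, 0, 0, 0, 0, 0]'

```text
time_s: 28.15
tcp_pos: [0.4172, -0.4431, 0.541]
eef_rot: [0.831, -0.335, 0.396, -0.201]
force: [0.7, 0.3, -3.2]
grip_width: 0.0246
```

```bash
python3 - <<'E' 2>/dev/null
from fin2 import *
go((-1.6,-1.7,-1.8),(.06,),(.125,),(0,.015))
E
```

```text
t 28.15 p [ 0.4172 -0.4431  0.541 ] q [-0.872 -0.097  1.691  0.155  0.536 -1.179] F [ 0.7  0.3 -3.2] w 0.0246
tool x [ 0.606 -0.599 -0.524] y [ 0.069  0.695 -0.715] z [0.793 0.397 0.463]
-1.21 -1.6 0.06 0.125 0 [0.486 0.081 0.271] [ 51.3 140.5  -3.3   6.8] [[0.67, 0.18, 2.12, -1.21, 1.13, -0.41]] [-0.194  0.476  0.193]
-1.21 -1.7 0.06 0.125 0 [0.485 0.088 0.261] [ 54.3 144.1  -0.    3.1] [[0.68, 0.2, 2.13, -1.21, 1.13, -0.48]] [-0.194  0.488  0.19 ]
-1.22 -1.6 0.06 0.125 0.015 [0.501 0.082 0.271] [ 51.3 140.5  -3.3   6.8] [[0.65, 0.2, 2.1, -1.22, 1.11, -0.42]] [-0.185  0.478  0.205]
-1.22 -1.7 0.06 0.125 0.015 [0.499 0.089 0.261] [ 54.3 144.1  -0.    3.1] [[0.66, 0.22, 2.1, -1.22, 1.12, -0.49]] [-0.185  0.49   0.203]
```

send_rows --pt "-0.019 0.048 0.019" --pt "-0.019 0.048 0.019" --pt "-0.019 0.048 0.019" --pt "-0.019 0.048 0.019" --pt "-0.019 0.048 0.019" --pt "-0.019 0.048 0.019" --pt "-0.019 0.048 0.019" --pt "-0.019 0.048 0.019" --twist '[0, 0, 0, 0, 0, 0, 0, 0]' --fingers '[0, 0, 0, 0, 0, 0, 0, 0]'

```text
time_s: 29.15
tcp_pos: [0.4692, -0.0403, 0.423]
eef_rot: [0.834, -0.324, 0.397, -0.205]
force: [2.0, 0.4, -2.6]
grip_width: 0.0241
```

```bash
python3 - <<'E' 2>/dev/null
from fin2 import *
go((-1.6,-1.7,-1.8),(.06,),(.125,),(0,.015))
E
```

```text
t 29.15 p [ 0.4692 -0.0403  0.423 ] q [ 0.397 -0.114  1.992 -1.093  1.084  0.669] F [ 2.   0.4 -2.6] w 0.0241
tool x [ 0.601 -0.599 -0.529] y [ 0.085  0.706 -0.703] z [0.794 0.378 0.476]
-1.2 -1.6 0.06 0.125 0 [0.487 0.079 0.273] [ 50.4 139.5  -4.3   7.3] [[0.66, 0.18, 2.11, -1.2, 1.12, -0.41]] [-0.045  0.106  0.045]
-1.21 -1.6 0.06 0.125 0.015 [0.502 0.08  0.273] [ 50.4 139.5  -4.3   7.3] [[0.64, 0.2, 2.09, -1.21, 1.11, -0.42]] [-0.037  0.109  0.057]
-1.21 -1.7 0.06 0.125 0 [0.486 0.086 0.264] [ 53.4 143.2  -0.9   3.7] [[0.67, 0.2, 2.12, -1.21, 1.13, -0.48]] [-0.045  0.118  0.043]
-1.21 -1.7 0.06 0.125 0.015 [0.501 0.087 0.264] [ 53.4 143.2  -0.9   3.7] [[0.65, 0.21, 2.09, -1.21, 1.12, -0.49]] [-0.037  0.12   0.055]
```

send_rows --pt "-0.013 0.039 0.018" --pt "-0.013 0.039 0.018" --pt "-0.013 0.039 0.018" --pt "0 0 0" --pt "0 0 0" --pt "0 0 0" --pt "0 0 0" --pt "0 0 0" --twist '[0, 0, 0, -0.175, -0.175, -0.175, -0.175, -0.175]' --fingers '[0, 0, 0, 0, 0, 0, 0, 0]'

```text
time_s: 30.15
tcp_pos: [0.5009, 0.0945, 0.3764]
eef_rot: [-0.615, 0.646, -0.452, -0.003]
force: [0.6, -0.8, -1.4]
grip_width: 0.0241
```

send_rows --pt "0 0 0" --pt "0 0 0" --pt "0 0 0" --pt "0 0 0" --pt "0 0 0" --twist '[-0.175, -0.175, -0.175, -0.175, 0]' --fingers '[0, 0, 0, 0, 0]'

```text
time_s: 30.78
tcp_pos: [0.5019, 0.0929, 0.372]
eef_rot: [-0.356, 0.815, -0.425, -0.17]
force: [0.6, -0.0, -2.1]
grip_width: 0.0242
```

```bash
python3 - <<'E' 2>/dev/null
from fin2 import *
print("now",rep(r@K), "edge est",(s["tcp_pos"]+r[:,0]*.006-(r@K)[:,2]*.228).round(3))
go((-.2,-.1,0),(.05,),(.12,),(0,.015))
E
python3 - <<'E'
from workcell import manip
from h import *
o=[]
for n in("scene","side"):
    c=manip.camera(n);np.savez(n+"2.npz",**c);im=c["image"][...,::-1]
    im=im[110:310,230:450] if n=="scene" else im[120:320,180:400]
    o.append(cv2.resize(im,(400,364)))
cv2.imwrite("pics/f2.png",np.hstack(o))
E
```

```text
t 30.77 p [0.5019 0.0929 0.372 ] q [ 0.639  0.082  1.896 -1.032  1.219 -0.748] F [ 0.6 -0.  -2.1] w 0.0242
tool x [ 0.582 -0.572 -0.579] y [-0.813 -0.387 -0.436] z [ 0.025  0.724 -0.69 ]
now [ 47.8 137.4  -4.1   4.8] edge est [ 0.524 -0.079  0.215]
-1.16 -0.1 0.05 0.12 0 [0.492 0.07  0.268] [ 50.8 140.7  -0.6   1.4] [[0.61, 0.16, 2.11, -1.16, 1.06, -0.58]] [-0.002  0.01  -0.028]
-1.16 0 0.05 0.12 0 [0.493 0.062 0.277] [ 47.8 137.4  -4.1   4.8] [[0.59, 0.15, 2.1, -1.16, 1.06, -0.51]] [-0.002  0.008 -0.039]
-1.16 0 0.05 0.12 0.015 [0.508 0.064 0.277] [ 47.8 137.4  -4.1   4.8] [[0.57, 0.16, 2.07, -1.16, 1.05, -0.52]] [ 0.006 -0.005 -0.038]
-1.17 -0.2 0.05 0.12 0 [0.49  0.077 0.258] [ 53.7 143.6   2.7  -2.3] [[0.62, 0.18, 2.11, -1.17, 1.06, -0.65]] [-0.002  0.014 -0.017]
```

View pics/f2.png

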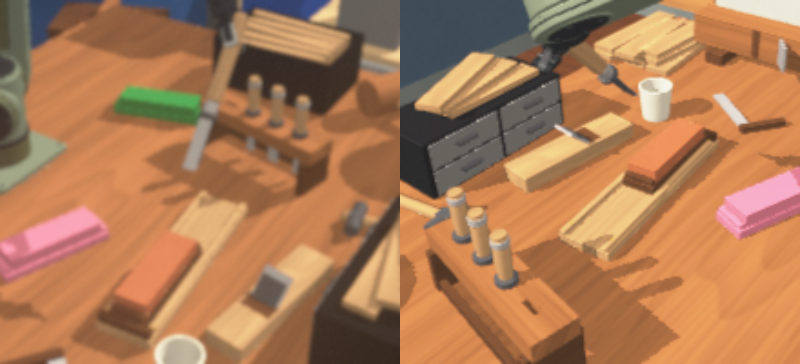

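Both views show the chisel held above the board. Its edge is at crop (190,168), about full-frame (334,202), the stone is at the stop, and the bench chisels are upright in their slots. I'll make the last twist, then check the chisel's axis from depth.

send_rows --pt "0 0 0" --pt "0 0 0" --pt "0 0 0" --twist '[-0.15, -0.15, 0]' --fingers '[0, 0, 0]'

```text
time_s: 31.25
tcp_pos: [0.5021, 0.0928, 0.3715]
eef_rot: [-0.231, 0.859, -0.395, -0.232]
force: [0.1, 0.0, -1.6]
grip_width: 0.024
```

```bash
cat > chk.py <<'E'
from fin import *
from h import cloud
from workcell import manip
C=r@K;g=s["tcp_pos"]+r[:,0]*.006;e=g-C[:,2]*.228
print("model",rep(C),"edge",e.round(3),"zaxis",C[:,2].round(3))
for n in("scene","side"):
    c=manip.camera(n);w=cloud(c).reshape(-1,3);w=w[np.isfinite(w[:,0])]
    t=(w-e)@C[:,2];d=np.linalg.norm(w-e-t[:,None]*C[:,2],axis=1)
    b=w[(t>-.03)&(t<.185)&(d<.03)&(w[:,2]>.085)];tt=(b-e)@C[:,2]
    if len(b)<20:print(n,len(b));continue
    a=np.linalg.svd(b-b.mean(0))[2][0];a*=np.sign(a[2])
    bl=b[tt<.08];f=np.linalg.svd(bl-bl.mean(0))[2][2];f*=np.sign(f[2])
    print(n,len(b),"axis",a.round(3),"tilt",np.degrees(np.arccos(a[2])).round(1),"t range",np.percentile(tt,[1,99]).round(3),"lowest pts",b[np.argsort(tt)[:12]].mean(0).round(3),"blade normal",f.round(2),len(bl))
go=None
E
python3 chk.py 2>/dev/null; python3 - <<'E' 2>/dev/null
from fin2 import *
go((0,),(.03,.05),(.105,.115),(0,.01))
E
```

```text
t 31.25 p [0.5021 0.0928 0.3715] q [ 0.638  0.082  1.896 -1.03   1.217 -1.048] F [ 0.1  0.  -1.6] w 0.024
tool x [ 0.581 -0.57  -0.581] y [-0.785 -0.582 -0.213] z [-0.217  0.58  -0.785]
model [ 56.4 145.7   5.8  -6.1] edge [ 0.53  -0.099  0.242] zaxis [-0.109  0.826  0.553]
scene 515 axis [-0.048  0.76   0.648] tilt 49.6 t range [0.002 0.184] lowest pts [ 0.527 -0.092  0.234] blade normal [ 0.2  -0.59  0.79] 222
side 273 axis [-0.098  0.795  0.599] tilt 53.2 t range [0.013 0.183] lowest pts [ 0.52  -0.078  0.235] blade normal [ 0.35 -0.55  0.76] 50
t 31.35 p [0.502  0.0928 0.3716] q [ 0.638  0.082  1.896 -1.03   1.217 -1.048] F [ 0.2 -0.1 -1.7] w 0.024
tool x [ 0.581 -0.57  -0.581] y [-0.785 -0.582 -0.213] z [-0.217  0.579 -0.786]
-1.18 0 0.05 0.115 0 [0.487 0.083 0.245] [ 56.4 145.7   5.8  -6.1] [[0.64, 0.2, 2.13, -1.18, 1.06, -0.7]] [0.001 0.02  0.003]
-1.18 0 0.05 0.115 0.01 [0.496 0.084 0.245] [ 56.4 145.7   5.8  -6.1] [[0.63, 0.21, 2.11, -1.18, 1.05, -0.71]] [0.006 0.011 0.001]
-1.19 0 0.05 0.105 0 [0.487 0.083 0.235] [ 56.4 145.7   5.8  -6.1] [[0.64, 0.22, 2.14, -1.19, 1.05, -0.67]] [0.007 0.022 0.011]
-1.2 0 0.03 0.115 0 [0.489 0.063 0.245] [ 56.4 145.7   5.8  -6.1] [[0.6, 0.19, 2.15, -1.2, 1.03, -0.71]] [ 0.013  0.03  -0.009]
```

send_rows --pt "0.015 0.008 0.019" --pt "0.015 0.008 0.019" --pt "0.015 0.008 0.019" --pt "0.015 0.008 0.019" --pt "0.015 0.008 0.019" --pt "0 0 0" --pt "0 0 0" --twist '[0, 0, 0, 0, 0, 0, 0]' --fingers '[0, 0, 0, 0, 0, 0, 0]'

```text
time_s: 32.22
tcp_pos: [0.4961, 0.0842, 0.2431]
eef_rot: [-0.241, 0.857, -0.394, -0.229]
force: [-0.8, -0.0, -1.9]
grip_width: 0.0241
```

```bash
python3 chk.py 2>/dev/null; python3 - <<'E'
from workcell import manip
from h import *
o=[]
for n in("scene","side"):
    c=manip.camera(n);w=cloud(c);z=w[...,2]
    sd=(318,265) if n=="scene" else (332,195)
    m=(z>.056)&(z<.068)&(np.hypot(w[...,0]-.52,w[...,1]+.16)<.1);q=rect(w[m][:,:2]);print(n,"stone",q,"s",((q[:2]/1000-B)@by).round(4))
    im=c["image"][...,::-1];im=im[130:310,250:450] if n=="scene" else im[120:320,200:400]
    o.append(cv2.resize(im,(400,400)))
cv2.imwrite("pics/f3.png",np.hstack(o))
E
```

```text
t 32.23 p [0.4961 0.0842 0.2431] q [ 0.628  0.211  2.118 -1.186  1.043 -0.682] F [-0.8 -0.  -1.9] w 0.0241
tool x [ 0.585 -0.564 -0.582] y [-0.785 -0.573 -0.234] z [-0.202  0.594 -0.779]
model [ 55.6 145.1   5.5  -5.2] edge [ 0.525 -0.106  0.111] zaxis [-0.112  0.818  0.565]
scene 476 axis [-0.051  0.744  0.666] tilt 48.2 t range [0.002 0.183] lowest pts [ 0.522 -0.097  0.101] blade normal [ 0.2  -0.6   0.78] 204
side 84 axis [-0.117  0.809  0.576] tilt 54.9 t range [0.007 0.123] lowest pts [ 0.514 -0.081  0.108] blade normal [ 0.35 -0.55  0.76] 29
scene stone [ 520.1 -162.2  182.3   63.1   95.9] s -0.0786
side stone [ 518.8 -157.5  181.9   62.6   95.6] s -0.0738
```

View pics/f3.png

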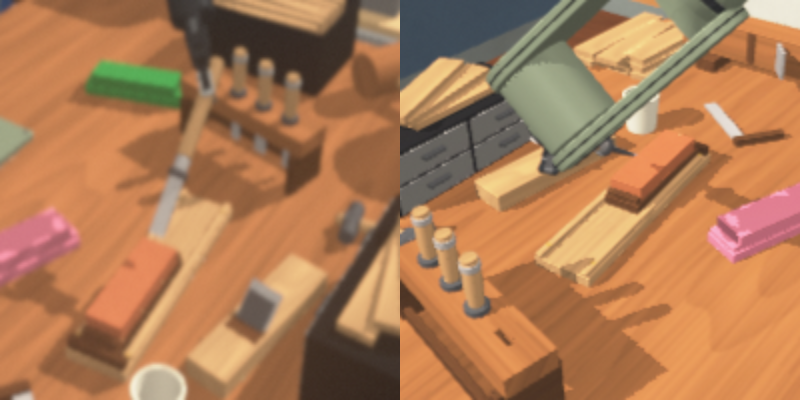

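Blade-plane tilt reads about 52° against 55.6° from the model, and the cross-axis error is about 8°. I'll nudge the twist slightly and bring the edge 2 cm further over the stone.

send_rows --pt "0.006 0.005 -0.006" --pt "0.006 0.005 -0.006" --pt "0 0 0" --pt "0 0 0" --pt "0 0 0" --twist '[0, 0, -0.05, 0, 0]' --fingers '[0, 0, 0, 0, 0]'

```text
time_s: 33.05
tcp_pos: [0.4974, 0.0614, 0.2445]
eef_rot: [-0.221, 0.863, -0.388, -0.237]
force: [-0.7, -0.2, -2.0]
grip_width: 0.0239
```

```bash
python3 chk.py 2>/dev/null; python3 - <<'E'
from workcell import manip
import numpy as np
s=manip.get_state();print(s["time_s"],np.abs(s["dq"]).max())
E
```

```text
t 33.05 p [0.4974 0.0614 0.2445] q [ 0.58   0.192  2.142 -1.214  1.01  -0.74 ] F [-0.7 -0.2 -2. ] w 0.0239
tool x [ 0.586 -0.565 -0.581] y [-0.775 -0.601 -0.197] z [-0.238  0.565 -0.79 ]
model [ 57.  146.1   7.   -7. ] edge [ 0.528 -0.131  0.117] zaxis [-0.12   0.83   0.545]
scene 483 axis [-0.057  0.763  0.644] tilt 49.9 t range [0.002 0.182] lowest pts [ 0.525 -0.123  0.108] blade normal [ 0.2  -0.59  0.79] 211
side 70 axis [-0.11   0.833  0.543] tilt 57.1 t range [0.011 0.118] lowest pts [ 0.515 -0.106  0.115] blade normal [ 0.44 -0.51  0.74] 26
33.15 0.0054363451141878705
```

```bash
python3 -c "
from workcell import manip
print(manip.close_job())"
```

```text
the job is handed in; nothing more can be done
None
```

I handed the job in at about 33 s with the whetstone against the stop and the paring chisel held over it at its honing attitude. No verdict was reported.

- **Stone:** I pushed it along the board until the force jumped from 4 N to 25 N. Depth put its centre 75 to 79 mm from the board's middle after the push and 74 to 79 mm in the later check, where 75 mm is against the stop. That is within the cameras' scatter.
- **Chisel:** I gripped it at the grip point, drew it out (edge at about 0.166 m) and kept hold of it throughout, with the jaws steady at 24 mm. The moves only turn the tool about its own axis. To tilt it I pushed the arm against its reach limits, then twisted and carried the chisel back over the stone.
- **Last checks:**
  - **Edge:** 46 to 55 mm above the stone, about 30 mm from its centre towards the open end.
  - **Tilt:** about 57° from vertical by the grasp model, so a slope of 33°.
  - **Bevel:** underneath, with its face 146° from vertical.
  - **In line:** within about 10° of the stone, against a limit of 15°.
  - **Arm:** at rest.

**Disagreements:** the scene camera's depth fit gave a tilt of 50° and the side camera's gave 57°. The scene fit mostly sees upper faces, so I expect it to read a few degrees low. Both are within the 48 to 72° allowed, but 50° is close to the edge. The side camera's blade normal came from only 26 points, so I gave it no weight.

One 53 N force reading came as the arm ran into its reach limit in free air. It was gone by the next reading, so I took it for inertia rather than contact. The rack and bench chisels looked undisturbed in the last picture; I did not measure the other tools for movement.

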